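# Unlock the steel box by feeling for the key slot

## Robot

A 6-joint arm with a two-finger parallel gripper is mounted at the origin on a cart in front of the work surface, level with it; the furniture and walls round the work are solid. World frame = base frame: x ahead of the robot, y to its left, z up, the work surface at z = 0. Lengths are in m, angles in rad, forces in N, time in s.
With the tool pointing down it reaches from about 0.225 to 0.875 m from the base axis. Payload 3.4 kg.
Tool frame: the origin (TCP) lies at the very end of the fingers, on their centre line; the grasp point (between the pads) lies 19 mm behind it (pinch_z is the distance from the TCP to the grasp point, in m); z points along the fingers, y is the direction in which the jaws open and shut (so a half turn about z gives the same grasp; the last joint's range is limited). The gripper opens to 85 mm and grips with 20 to 120 N. Pads are 22 mm wide; open, the fingers measure 114 mm over their backs; the gripper's body (76 mm by 85 mm) begins 54 mm behind the grasp point. The pads swing forward as they close: fully open they stand 13 mm farther back than shut.
Start: joints at [0.991, 0.276, 1.505, -0, 1.361, -0.121], TCP at [0.255, 0.516, 0.231] pointing down, gripper open.
Joint ranges: [-2.89, 2.89], [-0.75, 2.08], [0.22, 2.7], [-1.18, 4.32], [0.11, 2.71], [-2.7, 2.7]. Speed limits (rad/s): [2.57, 2.57, 3.14, 3.14, 3.14, 3.14].

## Interface

Orientations are given as a unit quaternion [w, x, y, z].
In Python, from cell import * gives the robot as it stands.
- The arm moves only by the tool servo_tool, never from a script. Its argument "commands" is a list of rows, each a list of 5 numbers: the gripper's target within -1 to 1 (shut at 1, half-way at 0, fully open at -1), then the shift along the world's x, y, z normalised to -1 to 1, where 1 is 0.1 m, then the turn about the world's z normalised to -1 to 1, where 1 is 60 degrees. A call has exactly 5 rows; each row is the pose to reach, as a shift and turn from the pose measured when the call began; what a row does not reach only later rows make up. A row lasts 1/12 s, in which the tool goes at most 41.7 mm and 7.16 degrees, less where a joint would pass 70% of its speed; a pose out of reach is approached as far as the arm can. A call with a number of a shift or a turn outside -1 to 1 is refused whole. A call with a gripper value outside its range is refused whole. The fingers move at their own pace and stop on an object; the grip force is fixed at half the most. Time passes only in rows, so rows that repeat a pose let the fingers close, or fill a call up. It gives the time, the measured TCP pose, the force and the opening at its end, in the units of the state.
- sense(): the state, without advancing time (a new reading comes with each control period).
- snapshot(name): name is "side" or "top" or "wrist"; returns a dict with "pixels" (420x560x3 uint8, blue, green, red), "z_map" (420x560 float32, m along the optical axis (not along the pixel's ray), 0 where there is no reading), "K" (3x3 intrinsics, pixels), "k1" (the pictures are not rectified: a ray, as slopes to the right and down, at radius r is drawn at 1 + k1 r^2 times it, then the intrinsics apply), "pose" (4x4, takes a point from camera to world coordinates); the wrist camera has in their place "T_tool_cam" (4x4, takes a point from camera to tool coordinates, whose origin is the TCP and whose axes are the flange's). Camera axes: x right, y up, looking along -z (the intrinsics and any distortion apply to the point x, -y, -z); pixel columns grow to the right and rows downward; lengths in m; the calibration is good to about 2 mm. A picture is of the moment at which its call begins: read the wrist's pose just before it.
- finish_job(): hands the job in, once; it reports no verdict.
The state is a dict: "t": time; "joint_pos": joint angles; "qd": joint speeds; "tau": joint torques, N m; "position": TCP position; "eef_rot": TCP orientation; "wrist_force": force on the tool from outside, world axes, zero at the start; "moment": the same for the moment, N m; "opening": opening from 0.0 (shut) to 1.0 (fully open).
Only numpy, scipy, OpenCV 4.12 (cv2) and the standard library are available. Lean on these libraries where they do the work, as an engineer would, in place of code of your own. Each camera call takes 0.05 s, during which the arm holds its last target.

## Task

Unlock the small grey steel box on the bench: take the red T-handled key from its wooden stand, lower it into the round keyhole in the lid and, pressing only lightly, turn it gently back and forth until you feel it drop into the hidden slot of the lock. Then turn it anticlockwise (seen from above) up to its stop so that the bolt is drawn clear of its keeper, without forcing it, and leave the key standing in the lock. Leave the sanding block, caliper, hammer and steel bench block where they are.

Things in the scene. Friction and masses are not known exactly. Their poses are not given: they have to be found in the camera images.
- key: Loose T-handled key, 88 mm tall, 0.12 kg, upright in the stand's bore. Origin at the middle of its bit's underside, z up the shank, x along handle and bit. From below: flat bit 27 (x) x 6 (y) x 13 mm; guide barrel 30 mm in diameter up to 45 mm, tapered from 14 to 22 mm; neck 14 mm wide; red handle 52 (x) x 14 (y) mm from 62 to 88 mm. Pinch the handle across its 14 mm.
- key_grip (a point): Centre of the red handle, 75 mm above the underside of the bit; axes as the key's (x along the handle and bit, y across the 14 mm, z up).
- key_bit (a point): Centre of the underside of the key's bit; axes as the key's.
- key_stand: Fixed wooden block 70 x 70 x 40 mm, origin at the centre of its underside; upright bore 34 mm in diameter and 32 mm deep in its middle. The key's bit stands on the bottom of the bore, 8 mm above the bench.
- lock_box: Fixed grey steel box 120 x 120 mm, lid face 70 mm above the bench, origin at the centre of its underside, z up. A round keyhole 33 mm in diameter goes down through the middle of the lid. The bolt and its keeper are on the +y side.
- keyhole (a point): Centre of the keyhole at the top of the brass ring round it, 73 mm above the bench; axes as the box's.
- core_top (a point): Centre of the face of the turning steel core at the bottom of the keyhole, 40 mm above the bench; axes as the box's, whatever the core's angle. In it is a hidden slot 37 x 9.5 mm, 13 mm deep, at an unknown angle within 0.4 rad of the box's x axis. Friction of about 0.15 N m holds the core while the bit slides lightly over it; the key may enter either way round and then turns it.
- lock_floor (a point): Centre of the floor of the slot, 27 mm above the bench, where the underside of the bit rests when the key is home; axes as the box's. With the bit in the slot the key has about 0.12 rad of play either way. The core's anticlockwise stop is at 1.1 rad from the box's x axis, the clockwise one at -0.5 rad; it stays where it is left.
- bolt (a joint): Travel of the box's steel bolt (18 x 12 mm), which sticks out of the box's +y side through a steel keeper: 0 m locked, about 0.016 m at the core's anticlockwise stop. It is driven by the core through a cam that begins to move it only from about 0.45 rad from the box's x axis, and it is clear of the keeper from 0.012 m.
- sanding_block: Bystander: sanding block 60 x 91 x 26 mm, origin at the centre of its underside.
- caliper: Bystander: steel caliper 73 x 190 x 8 mm lying flat, origin at the centre of its underside.
- chasing_hammer: Bystander: small hammer with a wooden handle, 85 x 231 x 27 mm, origin at the centre of its underside.
- bench_block: Bystander: steel block 60 x 60 x 19 mm, origin at the centre of its underside.
There are look-alikes about, which are no part of the job. Of the things like the key, leave any that is green; of the rest the smaller one is meant.

How it is judged:
On the way, in this order (a step that is already met when the one before it is completed fails the run):
1. The key's bit has dropped into the hidden slot of the lock (z of key_bit in the frame of keyhole below -0.039 m and horizontal distance between key_bit and keyhole below 0.005 m and angle between key_grip's own z axis and vertical below 0.15 rad), for 0.2 s.
2. The key in the lock is turned until the bolt is clear of its keeper (all of step 1 and value of joint bolt above 0.012 m and angle between the x axis of key_grip and the x axis of lock_box, either way round above 0.8 rad), for 0.2 s.
At the end, for the whole second after the job is handed in: The bolt is drawn by more than 12 mm, the key is turned more than 0.8 rad from the box's x axis, and the key stands at rest in the lock with the underside of its bit more than 39 mm below the top of the ring, within 5 mm of the keyhole's axis and within 0.15 rad of upright (all of step 2 and linear speed of key below 0.02 m/s); the robot touches nothing.
It fails at once if The key is pressed or forced against the lock with more than 55 N (contact force between key and lock_box above 55 N).
It fails at once if The sanding block is moved by more than 20 mm (distance of sanding_block from where it was at the start of the episode above 0.02 m).
It fails at once if The caliper is moved by more than 20 mm (distance of caliper from where it was at the start of the episode above 0.02 m).
It fails at once if The hammer is moved by more than 20 mm (distance of chasing_hammer from where it was at the start of the episode above 0.02 m).
It fails at once if The steel bench block is moved by more than 20 mm (distance of bench_block from where it was at the start of the episode above 0.02 m).
It also fails if it takes over 67 s, if anything falls off the work surface, if the arm or the gripper's body presses on something with over 40 N, if the wrist force passes 120 N, or if a joint passes its speed limit or range.

## Working session

There is one attempt and no reset: what is moved stays moved. The work goes in short steps, Python scripts to look and compute and a tool call to move; the robot and the scene stay as the last step left them, time stands still between calls to the robot, and variables do not carry over. Pictures are saved under pics/ and viewed, and the job is handed in when it is done.

Besides the shell and the picture viewer there is one more tool, called after "Request:" as a command line: name --pt "numbers of a row" for each row, then --argument value for the rest. servo_tool: Moves the arm, as the interface text tells. Scaled input: -1 to 1 covers 0.1 m each way for a shift and 60 degrees each way for a turn. Its arguments: {"type":"object","properties":{"commands":{"type":"array"}},"required":["commands"]}

```bash
ls; mkdir -p pics; python3 - <<'E'
from cell import *
import cv2,numpy as np,pickle
s=sense(); print(s)
d={}
for n in ["side","top","wrist"]:
    d[n]=snapshot(n); cv2.imwrite(f"pics/{n}0.png",d[n]["pixels"])
    print(n,d[n]["K"].tolist(),d[n]["k1"],d[n].get("pose",d[n].get("T_tool_cam")))
d["s"]=s
pickle.dump(d,open("d0.pkl","wb"))
E
```

```text
pics
{'t': 0.0, 'joint_pos': array([ 9.91001294e-01,  2.76619047e-01,  1.50618501e+00, -2.59677313e-05,
        1.36069292e+00, -1.21008943e-01]), 'qd': array([ 5.83803858e-04,  1.11809114e-03,  3.58397595e-04,  2.92867731e-03,
       -1.20306018e-03,  8.18325936e-05]), 'tau': array([ 7.19039817e-04, -4.16778409e+01, -2.45808613e+01, -3.00630313e-05,
        1.10963755e-02,  1.80917297e-06]), 'position': array([0.25435802, 0.51506619, 0.23040533]), 'eef_rot': array([-3.14929894e-04,  2.27383758e-01,  9.73804765e-01, -8.98662927e-04]), 'wrist_force': array([ 0.3763195 , -0.50580543, -0.22273332]), 'moment': array([0.04933923, 0.00851053, 0.01782863]), 'opening': 0.9975953098274991}
side [[380.5812603649341, 0.0, 280.0306305067928], [0.0, 380.5812603649341, 209.27735914256195], [0.0, 0.0, 1.0]] -0.05038645471367926 [[-0.95284207  0.19204871 -0.23496655  0.34739512]
 [-0.3034253  -0.59014806  0.74810317  0.55521837]
 [ 0.0050072   0.78411897  0.62059033  0.69648366]
 [ 0.          0.          0.          1.        ]]
top [[489.64766705776776, 0.0, 277.36472377289357], [0.0, 489.64766705776776, 213.16886798992923], [0.0, 0.0, 1.0]] -0.11047858093120819 [[-0.00745554  0.99027771 -0.13890457  0.44782482]
 [-0.99981117 -0.00488923  0.01880743 -0.18013651]
 [ 0.01794544  0.13901856  0.99012716  1.10124064]
 [ 0.          0.          0.          1.        ]]
wrist [[359.09629302583204, 0.0, 277.0973586135113], [0.0, 359.09629302583204, 201.81492895617265], [0.0, 0.0, 1.0]] -0.08708286189172434 [[ 2.13690849e-04  9.65509998e-01  2.60365892e-01  6.46242983e-02]
 [ 9.99999951e-01 -1.46668370e-04 -2.76845251e-04  1.84085437e-03]
 [-2.29109417e-04  2.60365938e-01 -9.65509982e-01 -1.41726089e-01]
 [ 0.00000000e+00  0.00000000e+00  0.00000000e+00  1.00000000e+00]]
```

View pics/top0.png

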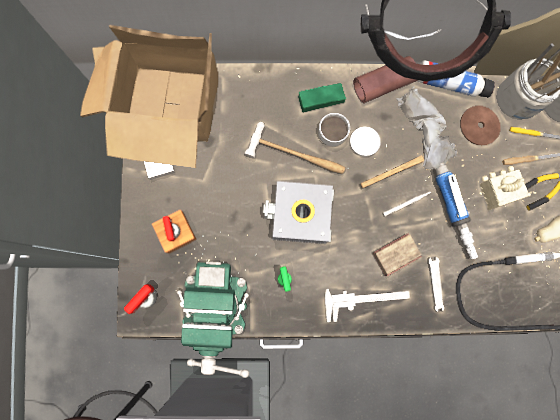

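View pics/side0.png

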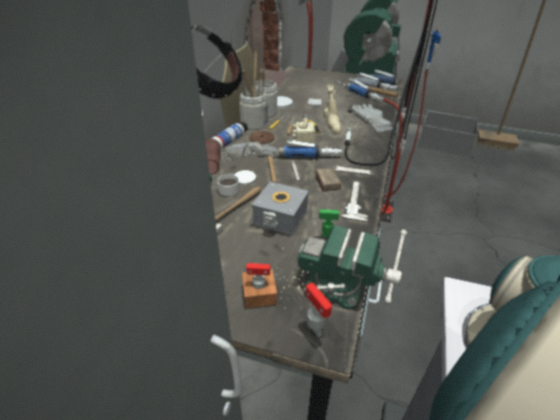

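View pics/wrist0.png

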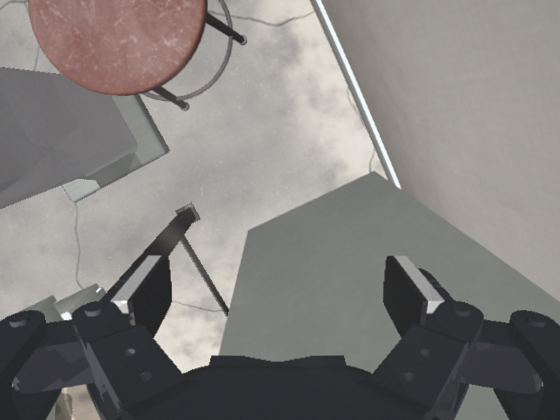

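The top view shows the red key on the wooden stand at (172,231), with a larger red decoy at (140,297) and the green one at (285,278). The lock box has its ring at (303,211), with the bolt on its left side, and the vise is at (210,300). Next I measure these positions.

```bash
cat > h.py <<'E'
import numpy as np,cv2,pickle
from scipy.spatial.transform import Rotation as R
def tool(s):
    T=np.eye(4);q=s["eef_rot"];T[:3,:3]=R.from_quat([q[1],q[2],q[3],q[0]]).as_matrix();T[:3,3]=s["position"];return T
def rays(c,uv):
    K=c["K"];p=(np.asarray(uv,float).reshape(-1,2)-K[[0,1],2])/K[0,0]
    q=cv2.undistortPoints(np.asarray(uv,float).reshape(-1,1,2),K,np.array([c["k1"],0,0,0.]))[:,0]
    return np.c_[q[:,0],-q[:,1],-np.ones(len(q))]
def pose(c,s=None): return c["pose"] if "pose" in c else tool(s)@c["T_tool_cam"]
def onz(c,uv,z,s=None):
    P=pose(c,s);d=rays(c,uv)@P[:3,:3].T;o=P[:3,3];return o+d*((z-o[2])/d[:,2])[:,None]
def dep(c,uv,s=None):
    uv=np.asarray(uv).reshape(-1,2).astype(int);z=c["z_map"][uv[:,1],uv[:,0]]
    P=pose(c,s);return (rays(c,uv)*z[:,None])@P[:3,:3].T+P[:3,3]
def allpts(c,s=None):
    u,v=np.meshgrid(np.arange(560),np.arange(420));return dep(c,np.c_[u.ravel(),v.ravel()],s).reshape(420,560,3)
def proj(c,X,s=None):
    P=pose(c,s);q=(np.atleast_2d(X)-P[:3,3])@P[:3,:3];x=np.c_[q[:,0],-q[:,1]]/-q[:,2:];r=(x**2).sum(1,keepdims=True)
    return x*(1+c["k1"]*r)*c["K"][0,0]+c["K"][[0,1],2]
E
cat > m.py <<'E'
from h import *
d=pickle.load(open("d0.pkl","rb"))
for n in ["top","side"]:
    c=d[n];W=allpts(c);b,g,r=[c["pixels"][...,i].astype(int) for i in range(3)]
    red=((r>150)&(g<60)&(b<60)).astype(np.uint8)
    N,L,st,ce=cv2.connectedComponentsWithStats(red)
    for i in range(1,N):
        if st[i,4]<40: continue
        p=W[L==i]; zt=np.percentile(p[:,2],80); 
        print(n,"red",st[i],ce[i].round(1),"zpct",np.percentile(p[:,2],[5,50,95]).round(3))
        m=((L==i)&(W[...,2]>zt-0.008)).astype(np.uint8)
        top=np.argwhere(m)[:,::-1]; X=onz(c,top,.096); rect=cv2.minAreaRect((X[:,:2]*1000).astype(np.float32)); print("  mm rect",rect)
    yel=((r>170)&(g>130)&(b<110)).astype(np.uint8)
    N,L,st,ce=cv2.connectedComponentsWithStats(yel)
    for i in range(1,N):
        if st[i,4]<40: continue
        cs,_=cv2.findContours((L==i).astype(np.uint8),cv2.RETR_EXTERNAL,cv2.CHAIN_APPROX_NONE)
        X=onz(c,cs[0][:,0],.073)*1000; print(n,"yel",st[i],ce[i],"z",np.median(W[L==i][:,2]), cv2.minEnclosingCircle(X[:,:2].astype(np.float32)), cv2.fitEllipse(X[:,:2].astype(np.float32)))
c=d["top"];W=allpts(c)
lid=((abs(W[...,2]-.07)<.012)&(abs(W[...,0]-.45)<.12)&(abs(W[...,1]+.23)<.12)).astype(np.uint8)
lid=cv2.morphologyEx(lid,cv2.MORPH_OPEN,np.ones((5,5)))
cs,_=cv2.findContours(lid,cv2.RETR_EXTERNAL,cv2.CHAIN_APPROX_NONE);k=max(cs,key=cv2.contourArea)
print("lid",cv2.minAreaRect((onz(c,k[:,0],.07)[:,:2]*1000).astype(np.float32)),np.median(W[lid>0][:,2]))
# height grid, 5cm
print("max height cm grid; x rows, y cols .45..-.4")
for x in np.arange(.0,.8,.05):
    print(f"{x:.2f}",*[f"{100*np.nanmax(np.where((abs(W[...,0]-x)<.025)&(abs(W[...,1]-y)<.025)&(c['z_map']>0),W[...,2],-.09)):4.0f}" for y in np.arange(.45,-.45,-.05)])
E
python3 m.py
```

```text
top red [125 285  27  29 111] [139.1 298. ] zpct [0.107 0.115 0.119]
  mm rect ((414.6058044433594, 86.40318298339844), (18.82085609436035, 67.6021957397461), 48.018428802490234)
top yel [510 127  30   9 149] [524.75167785 131.10738255] z 0.012203586877330252 ((776.3272094726562, -762.5823974609375), 35.41389846801758) ((777.5496826171875, -763.2887573242188), (11.490628242492676, 89.62925720214844), 171.7589874267578)
top yel [537 173  22  10 118] [547.41525424 176.87288136] z 0.01173483070302872 ((670.139892578125, -808.18212890625), 27.8765926361084) ((671.2916870117188, -807.2478637695312), (12.169683456420898, 67.63311004638672), 12.57787799835205)
top yel [546 181  14  18  92] [553.56521739 190.86956522] z 0.011724735207617965 ((644.0078125, -818.9637451171875), 24.699792861938477) ((640.0448608398438, -820.1494750976562), (12.676187515258789, 54.58912658691406), 43.49516296386719)
top yel [153 211  40  34 289] [171.5916955  227.50519031] z 0.04001703637013576 ((558.35009765625, 21.89655113220215), 42.86357879638672) ((560.7055053710938, 21.44113540649414), (56.95475387573242, 
[... 1698 characters left out ...]
   14    6    1    1    1    1    1
0.45   -9   -9   20   20   -9   -9    1   12   12   14   13   13    2    9    5    1    1    1
0.50   -1   11   20   29   -9   -9    1    1    4    3   10   10    1    9    1    1    1    3
0.55   -9   -9   -9   30   -9   -9    1    1   10   10    1    1    1    7    8    8    1    1
0.60   -9   -9   -9   31   -9   -9    1    1   10    4    1    1    7    7    8    8    0    1
0.65   -9   -9   -9   31   -9   -9    0    1    1    1    1    1    1    7    7    7    1    3
0.70   -9   -9   -9   32   -9   -9   11   12   13   13   13    1    1    1    2    3    2    3
0.75   -9   -9   -9   33   -9   -9   14   15   15   15   22    1    3    2    2    4    4    2
```

```bash
python3 - <<'E'
from h import *
d=pickle.load(open("d0.pkl","rb"))
p=d["top"]["pixels"]
a=cv2.resize(p[190:330,115:255],None,fx=4,fy=4,interpolation=cv2.INTER_CUBIC)
cv2.imwrite("pics/z1.png",a)
b=cv2.resize(p[165:255,250:350],None,fx=6,fy=6,interpolation=cv2.INTER_CUBIC);cv2.imwrite("pics/z2.png",b)
E
```

```text
(no output)
```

View pics/z1.png

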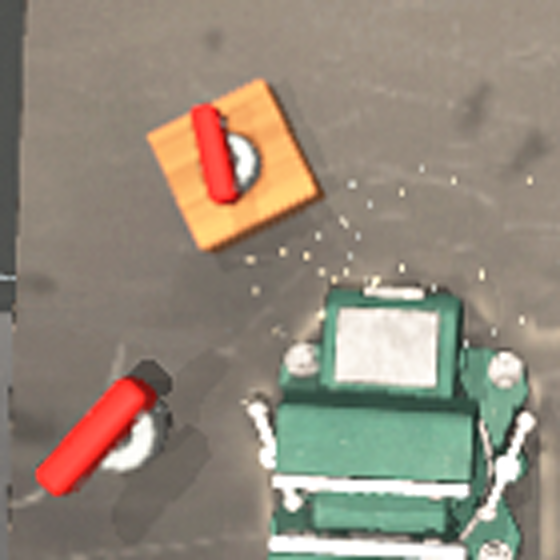

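View pics/z2.png

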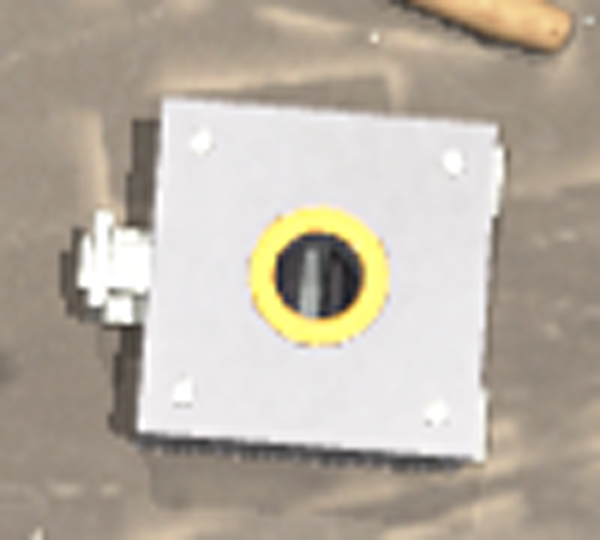

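```bash
cat > m2.py <<'E'
from h import *
d=pickle.load(open("d0.pkl","rb"))
for n in ["top","side"]:
    c=d[n];W=allpts(c);hsv=cv2.cvtColor(c["pixels"],cv2.COLOR_BGR2HSV)
    red=(((hsv[...,0]<4)|(hsv[...,0]>174))&(hsv[...,1]>170)&(hsv[...,2]>90)).astype(np.uint8)
    N,L,st,ce=cv2.connectedComponentsWithStats(red)
    for i in range(1,N):
        if st[i,4]<40 or st[i,1]<190: continue
        p=W[L==i]
        print(n,"red",st[i],"zpct",np.percentile(p[:,2],[5,50,80,95]).round(3))
        for z0,zz in ((.096,.096),):
            m=(L==i)&(W[...,2]>z0-.006)
            X=onz(c,np.argwhere(m)[:,::-1],zz); print("  top face rect",m.sum(),cv2.minAreaRect((X[:,:2]*1000).astype(np.float32)),(p[W[L==i][:,2]>z0-.006].mean(0)*1000).round(1))
c=d["top"];W=allpts(c);hsv=cv2.cvtColor(c["pixels"],cv2.COLOR_BGR2HSV)
# stand
m=((hsv[...,0]>4)&(hsv[...,0]<20)&(hsv[...,1]>120)&(abs(W[...,2]-.04)<.006)); m[:,:140]=0;m[:,205:]=0;m[:200]=0;m[260:]=0
X=onz(c,np.argwhere(m)[:,::-1],.04);print("stand",cv2.minAreaRect((X[:,:2]*1000).astype(np.float32)))
m=(abs(W[...,2]-.07)<.006)&(hsv[...,1]<60)&(abs(W[...,0]-.597)<.09)&(abs(W[...,1]+.249)<.063)
X=onz(c,np.argwhere(m)[:,::-1],.07);print("lid",m.sum(),cv2.minAreaRect((X[:,:2]*1000).astype(np.float32)))
m=((hsv[...,0]>18)&(hsv[...,0]<35)&(hsv[...,1]>120)).astype(np.uint8); m[:,:270]=0;m[:,330:]=0;m[:190]=0;m[230:]=0
cs,_=cv2.findContours(m,cv2.RETR_CCOMP,cv2.CHAIN_APPROX_NONE)
for k in cs:
    if len(k)>15: X=onz(c,k[:,0],.073)*1000;print("ring",cv2.fitEllipse(X[:,:2].astype(np.float32)))
ok=(c["z_map"]>0)&(W[...,1]>.2)&(W[...,2]>.15)
for z in (.15,.2,.25,.3,.4):
    q=W[ok&(W[...,2]>z)&(W[...,2]<z+.1)]
    if len(q):print(z,q.min(0),q.max(0))
c=d["side"];W=allpts(c);q=W[(c["z_map"]>0)&(np.arange(560)[None]<190)];print("sidepanel",np.percentile(q,[0,50,100],axis=0))
for uv in [(20,20),(150,20),(150,200),(20,400),(150,380),(185,150)]: print(uv,dep(c,uv))
c=d["top"]
for uv in [(20,20),(60,100),(60,200),(100,200),(60,300),(100,300),(10,250),(10,300)]: print(uv,dep(c,uv))
c=d["top"];np.set_printoptions(linewidth=200);print(cv2.cvtColor(c["pixels"],cv2.COLOR_BGR2GRAY)[200:224,292:315]); print((allpts(c)[202:222,296:312,2]*1000).astype(int))
E
python3 m2.py
```

```text
top red [163 216  12  25 171] zpct [0.08  0.095 0.097 0.098]
  top face rect 141 ((558.6167602539062, 27.88202476501465), (51.23747253417969, 12.545477867126465), 15.21203327178955) [558.   26.5 102.4]
top red [124 284  30  30 356] zpct [0.098 0.116 0.118 0.12 ]
  top face rect 348 ((414.61309814453125, 85.2955551147461), (21.57184410095215, 71.82450103759766), 47.64483642578125) [415.6  79.1 120.4]
side red [247 264  23  10 170] zpct [0.079 0.093 0.095 0.096]
  top face rect 117 ((559.8312377929688, 33.761146545410156), (47.375572204589844, 14.511445999145508), 17.99468994140625) [560.8  32.6  94.1]
side red [307 283  24  34 385] zpct [0.094 0.115 0.117 0.118]
  top face rect 376 ((417.3990478515625, 78.63389587402344), (28.734363555908203, 81.45620727539062), 48.48354721069336) [413.4  97.9 119.3]
stand ((558.6318359375, 28.364662170410156), (70.6662826538086, 69.29596710205078), 27.26166534423828)
lid 2657 ((597.0993041992188, -249.93788146972656), (127.69773864746094, 120.6638412475586), 85.32658386230469)
ring ((597.81005859375, -253.03358459472656), (44.186607360839844, 46.2533
[... 4582 characters left out ...]
  43   41   42   38   40   66   74]
 [  41   37   42   40   24   25   29   28   37   36   37   41   42   36   71   72]
 [  72   40   39   39   29   27   30   30   40   43   38   40   36   44   74   72]
 [  68   72   40   40   28   26   28   30   39   38   42   38   42   70   71   70]
 [  74   68   71   36   26   28   26   26   39   40   38   42   73   73   76   72]
 [  70   72   73   73   73   26   27   25   39   39   73   73   70   74   73   73]
 [  71   71   72   71   71   72   71   70   73   69   72   74   72   73   72   68]
 [  73   71   70   72   73   72   71   76   76   75   73   73   76   74   69   68]
 [  67   67   73   72   73   72   72   69   73   72   73   76   75   72   71   70]]
```

```bash
cat > m3.py <<'E'
from h import *
d=pickle.load(open("d0.pkl","rb"))
c=d["top"];W=allpts(c);hsv=cv2.cvtColor(c["pixels"],cv2.COLOR_BGR2HSV)
def sub(m,z):
    X=onz(c,np.argwhere(m)[:,::-1],z)[:,:2]*1000;return X
roi=np.zeros((420,560),bool);roi[185:236,270:336]=1
sat=roi&(hsv[...,1]>110)&(hsv[...,0]>15)&(hsv[...,0]<40)&(W[...,2]>.066)
m=sat.astype(np.uint8);N,L,st,ce=cv2.connectedComponentsWithStats(m);i=1+np.argmax(st[1:,4]);m=(L==i).astype(np.uint8)
cs,_=cv2.findContours(m,cv2.RETR_EXTERNAL,cv2.CHAIN_APPROX_NONE)
X=onz(c,cs[0][:,0],.073)*1000;print("outer",st[i],cv2.fitEllipse(X[:,:2].astype(np.float32)),X.min(0),X.max(0))
X=sub(m>0,.073);print("centroid ring",X.mean(0))
sl=roi&(W[...,2]<.033)&(W[...,2]>.02);sl[:202]=0;sl[220:]=0;sl[:,:292]=0;sl[:,315:]=0
X=sub(sl,.027);mu=X.mean(0);w,v=np.linalg.eigh(np.cov(X.T));a=np.degrees(np.arctan2(v[1,1],v[0,1]));print("slot",sl.sum(),mu,np.sqrt(w),a)
hol=roi&(W[...,2]<.06);hol[:202]=0;hol[220:]=0;hol[:,:292]=0;hol[:,315:]=0
# lid edges by gray
lid=(roi&(abs(W[...,2]-.071)<.005)&(W[...,1]<-.185)).astype(np.uint8);lid=cv2.morphologyEx(lid,cv2.MORPH_CLOSE,np.ones((3,3)));
cs,_=cv2.findContours(lid,cv2.RETR_EXTERNAL,cv2.CHAIN_APPROX_NONE);k=max(cs,key=cv2.contourArea)
X=onz(c,k[:,0],.07)[:,:2]*1000;print("lid",cv2.minAreaRect(X.astype(np.float32)))
ctr=np.array([597.,-250.])
for nm,ax,sg in (("+x",0,1),("-x",0,-1),("+y",1,1),("-y",1,-1)):
    D=(X-ctr);q=X[(sg*D[:,ax]>50)&(abs(D[:,1-ax])<45)]
    f=np.polyfit(q[:,1-ax],q[:,ax],1);print(nm,len(q),f[0],np.degrees(np.arctan(f[0])),np.polyval(f,ctr[1-ax]))
E
python3 m3.py
```

```text
outer [292 200  22  22 215] ((597.5089111328125, -253.2531280517578), (45.89988327026367, 46.38733673095703), 147.97286987304688) [ 575.01822026 -275.67555873   73.        ] [ 620.18083334 -230.71179334   73.        ]
centroid ring [ 598.02389441 -252.78775578]
slot 53 [ 601.26910679 -255.07867047] [2.6589696  8.24872566] 173.0439103218445
lid ((599.5150756835938, -253.95770263671875), (126.94778442382812, 107.94175720214844), 89.64322662353516)
+x 42 0.0032622667256567693 0.18691345195972173 653.3424698641708
-x 42 0.0062366602747939235 0.3573296791604173 545.5814313478567
+y 42 -0.08424901795818002 -4.815740765974602 -194.59092270132308
-y 41 -0.08696232012415496 -4.9700704577045 -313.0478019714501
```

Request:
servo_tool --pt "-1 0.1 -0.3 0.1 -0.11" --pt "-1 0.2 -0.6 0.2 -0.22" --pt "-1 0.3 -0.9 0.2 -0.33" --pt "-1 0.4 -1 0.2 -0.44" --pt "-1 0.4 -1 0.2 -0.55"

```text
t: 0.57
position: [0.2957, 0.4126, 0.2508]
eef_rot: [0.0, 0.498, 0.867, -0.001]
wrist_force: [0.5, 0.8, 0.3]
opening: 0.997
```

Request:
servo_tool --pt "-1 0.2 -0.3 0 -0.12" --pt "-1 0.4 -0.6 0 -0.24" --pt "-1 0.5 -0.9 0 -0.36" --pt "-1 0.5 -1 0 -0.48" --pt "-1 0.5 -1 0 -0.6"

```text
t: 0.98
position: [0.3459, 0.3098, 0.2506]
eef_rot: [0.001, 0.741, 0.671, -0.002]
wrist_force: [0.5, -0.2, -0.3]
opening: 0.999
```

Request:
servo_tool --pt "-1 0.2 -0.3 0 -0.12" --pt "-1 0.4 -0.6 0 -0.24" --pt "-1 0.6 -0.9 0 -0.36" --pt "-1 0.8 -1 0 -0.48" --pt "-1 0.9 -1 0 -0.6"

```text
t: 1.4
position: [0.4378, 0.2071, 0.2505]
eef_rot: [0.001, 0.912, 0.411, -0.002]
wrist_force: [0.1, 0.3, -0.3]
opening: 1.005
```

Request:
servo_tool --pt "-1 0.2 -0.3 0 -0.12" --pt "-1 0.4 -0.6 0 -0.24" --pt "-1 0.6 -0.9 0 -0.36" --pt "-1 0.8 -1 0 -0.48" --pt "-1 0.9 -1 0 -0.6"

```text
t: 1.82
position: [0.5301, 0.104, 0.25]
eef_rot: [0.001, 0.994, 0.111, -0.002]
wrist_force: [0.2, 0.4, -0.3]
opening: 1.001
```

Request:
servo_tool --pt "-1 0.2 -0.4 0 0.04" --pt "-1 0.28 -0.74 0 0.04" --pt "-1 0.28 -0.74 0 0.04" --pt "-1 0.28 -0.74 0 0.04" --pt "-1 0.28 -0.74 0 0.04"

```text
t: 2.23
position: [0.5577, 0.0301, 0.2496]
eef_rot: [0.001, 0.991, 0.131, -0.002]
wrist_force: [-0.1, 0.5, 0.1]
opening: 1.001
```

```bash
cat > snapw.py <<'E'
import sys
from cell import *
from h import *
n=sys.argv[1];s=sense();c=snapshot("wrist");c["s"]=s;pickle.dump(c,open(n+".pkl","wb"));cv2.imwrite(f"pics/{n}.png",c["pixels"])
T=tool(s);print(s["t"],s["position"],"yaw y",np.degrees(np.arctan2(T[1,1],T[0,1])),"F",s["wrist_force"].round(1),"M",s["moment"].round(2),s["opening"],"tilt",T[:3,2])
E
python3 snapw.py w1; cat > mk.py <<'E'
import sys
from h import *
c=pickle.load(open(sys.argv[1]+".pkl","rb"));s=c["s"];W=allpts(c,s);hsv=cv2.cvtColor(c["pixels"],cv2.COLOR_BGR2HSV)
red=(((hsv[...,0]<4)|(hsv[...,0]>174))&(hsv[...,1]>150)&(hsv[...,2]>70)).astype(np.uint8)
N,L,st,ce=cv2.connectedComponentsWithStats(red)
for i in range(1,N):
    if st[i,4]<200: continue
    z=W[L==i][:,2];zt=np.percentile(z,90);print(st[i],np.percentile(z,[5,50,90,98]))
    for zz in (.096,):
        m=(L==i)&(W[...,2]>zt-.006);X=onz(c,np.argwhere(m)[:,::-1],zz,s)[:,:2]*1000;print(m.sum(),cv2.minAreaRect(X.astype(np.float32)),"depthmean",W[m].mean(0)*1000)
E
python3 mk.py w1
```

```text
2.2333 [0.55765636 0.03013178 0.24956567] yaw y -74.94567515937734 F [-0.1  0.5  0.1] M [-0.01 -0.07  0.01] 1.0010705234360053 tilt [-0.00422504 -0.00190763 -0.99998925]
[271 149  17  36 336] [0.09125938 0.09441092 0.09564774 0.09646608]
327 ((574.913818359375, 33.69316482543945), (29.568496704101562, 12.67439079284668), 13.091845512390137) depthmean [578.64614834  34.65894243  95.18508155]
[ 153  285   65   60 1710] [0.09107441 0.11495539 0.11677603 0.27269394]
1163 ((410.4097595214844, 89.66327667236328), (28.554304122924805, 71.35189819335938), 48.463619232177734) depthmean [428.12710175  81.0183913  121.51931431]
```

View pics/w1.png

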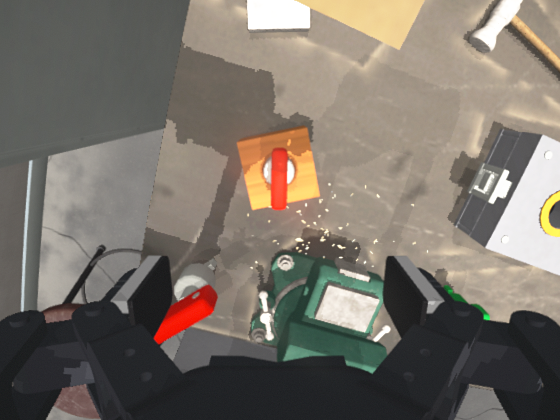

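The wrist view shows the handle at (279,150–210), vertical in the image, with the stand beneath it. The red mask kept only part of the handle, so I loosen it.

```bash
cat > mk.py <<'E'
import sys
from h import *
c=pickle.load(open(sys.argv[1]+".pkl","rb"));s=c["s"];W=allpts(c,s);P=c["pixels"].astype(int)
red=((P[...,2]>80)&(P[...,2]>2.6*P[...,1])&(P[...,2]>2.2*P[...,0])).astype(np.uint8)
zt=float(sys.argv[2]) if len(sys.argv)>2 else .096
red&=(abs(W[...,2]-zt)<.005).astype(np.uint8)
N,L,st,ce=cv2.connectedComponentsWithStats(red)
for i in range(1,N):
    if st[i,4]<100: continue
    m=(L==i);X=onz(c,np.argwhere(m)[:,::-1],zt,s)[:,:2]*1000;print(st[i],cv2.minAreaRect(X.astype(np.float32)),"mean",X.mean(0),"z",np.median(W[m][:,2]))
E
python3 mk.py w1
```

```text
[271 150  17  60 878] ((564.0001220703125, 30.954288482666016), (50.600494384765625, 12.96307373046875), 14.23209285736084) mean [564.49741523  31.11222017] z 0.09460670863768597
[167 287  50  26 207] ((433.39788818359375, 82.14710235595703), (18.51428985595703, 50.244163513183594), 27.692960739135742) mean [435.6286985   77.93603763] z 0.09574907931920379
```

Request:
servo_tool --pt "-1 0.03 0 -0.3 0" --pt "-1 0.03 0 -0.6 0" --pt "-1 0.03 0 -0.9 0" --pt "-1 0.03 0 -0.9 0" --pt "-1 0.03 0 -0.9 0"

```text
t: 2.7
position: [0.559, 0.0321, 0.159]
eef_rot: [0.0, 0.991, 0.132, -0.004]
wrist_force: [-0.5, 0.0, 0.6]
opening: 1.005
```

```bash
python3 snapw.py w2; python3 mk.py w2
```

```text
2.7 [0.55903521 0.0320502  0.1589655 ] yaw y -74.77934181842546 F [-0.5  0.   0.6] M [-0.01 -0.01 -0.02] 1.0046099733940774 tilt [-0.00739681 -0.00149809 -0.99997152]
[ 271  172   24   81 1679] ((564.6845092773438, 31.103782653808594), (50.06315612792969, 12.946182250976562), 14.300130844116211) mean [565.12323809  31.18741481] z 0.09468947824793242
[169 351  30  18 230] ((443.23828125, 67.72279357910156), (16.90548324584961, 14.989645957946777), 45.73666000366211) mean [445.56186301  67.24414842] z 0.09520265263116064
```

View pics/w2.png

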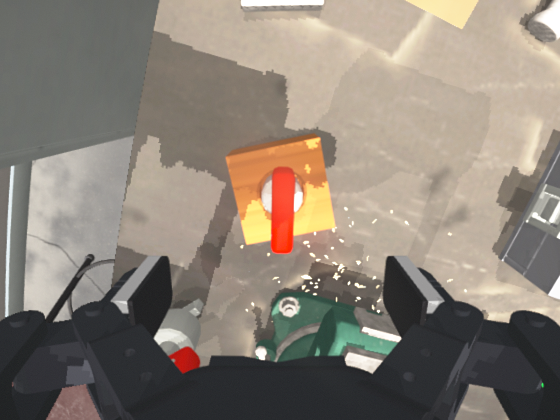

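Request:
servo_tool --pt "-1 0.03 -0.01 -0.25 0" --pt "-1 0.03 -0.01 -0.5 0" --pt "-1 0.03 -0.01 -0.75 0" --pt "-1 0.03 -0.01 -0.95 0" --pt "-1 0.03 -0.01 -0.95 0"

```text
t: 3.17
position: [0.5626, 0.0313, 0.0645]
eef_rot: [0.0, 0.991, 0.133, -0.003]
wrist_force: [-0.3, -0.1, -0.8]
opening: 0.997
```

```bash
python3 snapw.py w3; python3 mk.py w3
```

```text
3.1667 [0.56262098 0.03125    0.06445739] yaw y -74.7590964641667 F [-0.3 -0.1 -0.8] M [ 0.03  0.04 -0.03] 0.9967332715264055 tilt [-0.0064727  -0.00156137 -0.99997783]
[ 262  232   40  129 4643] ((565.979248046875, 31.388896942138672), (50.47344207763672, 13.031566619873047), 14.3468017578125) mean [567.19154296  31.69261095] z 0.09469581368611825
```

View pics/w3.png

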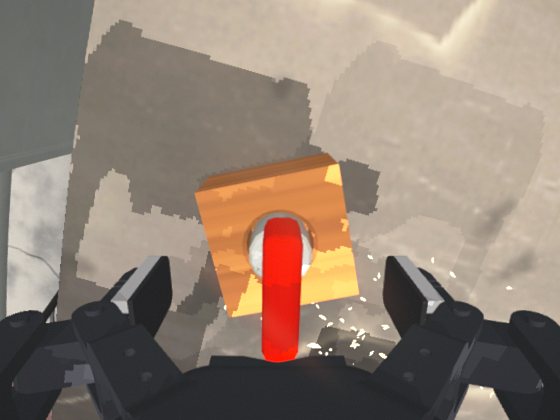

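The handle at (281,220–360) sits between the jaws. I trim the yaw by about 1° and close.

Request:
servo_tool --pt "-1 0.02 0 0 -0.01" --pt "0 0.02 0 0 -0.01" --pt "1 0.02 0 0 -0.01" --pt "1 0.02 0 0 -0.01" --pt "1 0.02 0 0 -0.01"

```text
t: 3.63
position: [0.5664, 0.0311, 0.0672]
eef_rot: [0.001, 0.992, 0.127, -0.001]
wrist_force: [-0.4, 0.1, -0.8]
opening: 0.456
```

Request:
servo_tool --pt "1 0 0 0 0" --pt "1 0 0 0 0" --pt "1 0 0 0 0" --pt "1 0 0 0 0" --pt "1 0 0 0 0"

```text
t: 4.05
position: [0.5669, 0.031, 0.0678]
eef_rot: [0.001, 0.992, 0.127, -0.0]
wrist_force: [-0.2, -0.8, 5.7]
opening: 0.154
```

```bash
python3 snapw.py w4; python3 mk.py w4
```

```text
4.05 [0.56688702 0.03103494 0.06779801] yaw y -75.36070608210423 F [-0.2 -0.8  5.7] M [0.03 0.11 0.02] 0.15368344040795134 tilt [-6.97072578e-04 -1.96912177e-03 -9.99997818e-01]
[ 258  239   40  122 4335] ((566.6587524414062, 31.516324996948242), (49.2629280090332, 13.407567977905273), 14.443214416503906) mean [567.77924316  31.88629983] z 0.09472101147574626
```

View pics/w4.png

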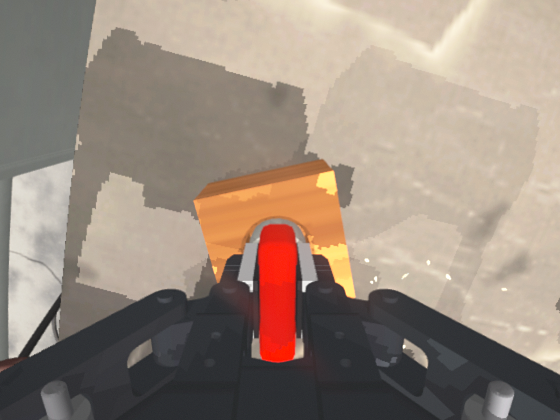

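Request:
servo_tool --pt "1 0 0 0 0" --pt "1 0 0 0.05 0" --pt "1 0 0 0.15 0" --pt "1 0 0 0.3 0" --pt "1 0 0 0.4 0"

```text
t: 4.52
position: [0.5671, 0.0311, 0.1089]
eef_rot: [0.001, 0.992, 0.127, -0.0]
wrist_force: [0.3, -0.1, -1.1]
opening: 0.154
```

Request:
servo_tool --pt "1 0 0 0.2 0" --pt "1 0 0 0.4 0" --pt "1 0 0 0.6 0" --pt "1 0 0 0.7 0" --pt "1 0 0 0.7 0"

```text
t: 4.93
position: [0.5688, 0.031, 0.1818]
eef_rot: [0.001, 0.992, 0.127, 0.003]
wrist_force: [0.3, 0.0, -1.4]
opening: 0.15
```

```bash
python3 snapw.py w5; python3 - <<'E'
from cell import *
from h import *
d={n:snapshot(n) for n in("side","top")}
d["s"]=sense();pickle.dump(d,open("d5.pkl","wb"))
cv2.imwrite("pics/side5.png",cv2.resize(d["side"]["pixels"][200:340,200:360],None,fx=4,fy=4));cv2.imwrite("pics/top5.png",d["top"]["pixels"])
E
```

```text
4.9333 [0.56877311 0.03098118 0.18183627] yaw y -75.35781694575392 F [ 0.3  0.  -1.4] M [-0.04 -0.09  0.02] 0.15029211235510345 tilt [ 0.00547928 -0.00231087 -0.99998232]
```

View pics/w5.png

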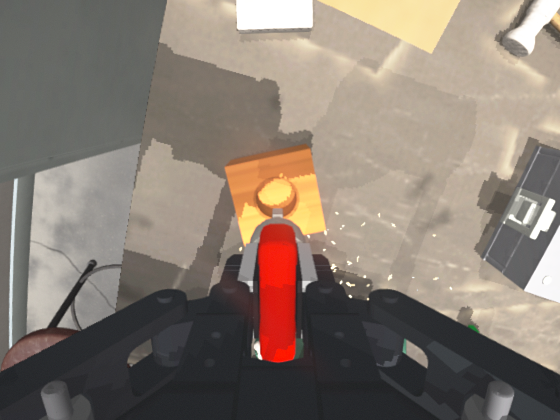

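View pics/side5.png

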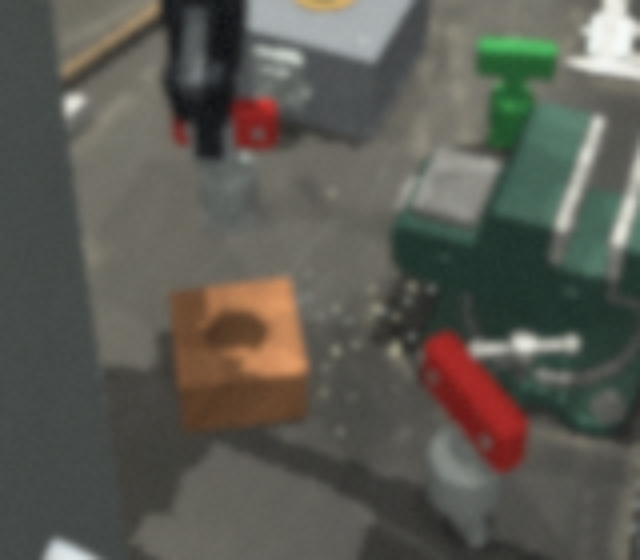

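Request:
servo_tool --pt "1 0.04 -0.25 0.05 -0.1" --pt "1 0.08 -0.5 0.1 -0.2" --pt "1 0.12 -0.75 0.1 -0.33" --pt "1 0.13 -0.95 0.1 -0.33" --pt "1 0.13 -0.95 0.1 -0.33"

```text
t: 5.5
position: [0.5789, -0.0677, 0.186]
eef_rot: [0.002, 0.999, -0.047, -0.003]
wrist_force: [1.0, -0.1, -1.1]
opening: 0.148
```

Request:
servo_tool --pt "1 0.04 -0.25 0 0" --pt "1 0.08 -0.5 0 0" --pt "1 0.1 -0.75 0 0" --pt "1 0.1 -0.95 0 0" --pt "1 0.1 -0.95 0 0"

```text
t: 5.92
position: [0.5884, -0.166, 0.1841]
eef_rot: [0.002, 0.999, -0.048, -0.004]
wrist_force: [-0.3, -0.3, -2.2]
opening: 0.152
```

```bash
python3 snapw.py w6
```

```text
5.9167 [ 0.58843666 -0.16600817  0.18413584] yaw y -95.48727379394134 F [-0.3 -0.3 -2.2] M [ 0.05 -0.01  0.01] 0.15198822728161057 tilt [-0.00807288 -0.00450175 -0.99995728]
```

View pics/w6.png

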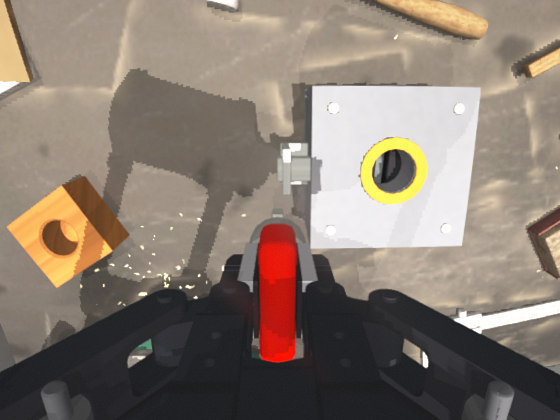

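The wrist view shows the ring at (394,170) and the now empty stand bore at (61,236). I measure both from this same image, so their calibration error is shared.

```bash
cat > mr.py <<'E'
import sys
from h import *
c=pickle.load(open(sys.argv[1]+".pkl","rb"));s=c["s"];W=allpts(c,s);hsv=cv2.cvtColor(c["pixels"],cv2.COLOR_BGR2HSV)
T=tool(s);ti=lambda X:(np.atleast_2d(X)-T[:3,3])@T[:3,:3]*1000
m=((hsv[...,0]>20)&(hsv[...,0]<36)&(hsv[...,1]>130)&(hsv[...,2]>100)&(W[...,2]>.06)&(W[...,2]<.085)).astype(np.uint8)
N,L,st,ce=cv2.connectedComponentsWithStats(m);i=1+np.argmax(st[1:,4]);m=(L==i).astype(np.uint8)
cs,_=cv2.findContours(m,cv2.RETR_EXTERNAL,cv2.CHAIN_APPROX_NONE)
X=onz(c,cs[0][:,0],.073,s)*1000;e=cv2.fitEllipse(X[:,:2].astype(np.float32));print("ring",st[i],e,"z",np.median(W[m>0][:,2]));print("ring in tool",ti(np.r_[e[0],73]/1000))
lid=((hsv[...,1]<50)&(abs(W[...,2]-.07)<.006)).astype(np.uint8);lid=cv2.morphologyEx(lid,cv2.MORPH_OPEN,np.ones((7,7)));N,L,st,ce=cv2.connectedComponentsWithStats(lid);i=1+np.argmax(st[1:,4])
X=onz(c,np.argwhere(L==i)[:,::-1],.07,s)[:,:2]*1000;print("lid",cv2.minAreaRect(X.astype(np.float32)))
P=c["pixels"].astype(int);red=((P[...,2]>80)&(P[...,2]>2.6*P[...,1])&(P[...,2]>2.2*P[...,0]))
zt=s["position"][2]+.028;mm=red&(abs(W[...,2]-zt)<.01);mm[:,:230]=0;mm[:,330:]=0;X=onz(c,np.argwhere(mm)[:,::-1],zt,s);r=cv2.minAreaRect((X[:,:2]*1000).astype(np.float32));print("handle",np.median(W[mm][:,2]),"expect",zt,r,"intool",ti(np.r_[r[0],zt*1000]/1000))
# hole: slot
mm=(W[...,2]<.034)&(W[...,2]>.018)&(np.hypot(W[...,0]-e[0][0]/1000,W[...,1]-e[0][1]/1000)<.018)
if mm.sum()>20:
  X=onz(c,np.argwhere(mm)[:,::-1],.027,s)[:,:2]*1000;w,v=np.linalg.eigh(np.cov(X.T));print("slot",mm.sum(),X.mean(0),np.sqrt(w),np.degrees(np.arctan(v[1,1]/v[0,1])))
E
python3 mr.py w6; python3 - <<'E'
from h import *
c=pickle.load(open("w6.pkl","rb"));s=c["s"];W=allpts(c,s)
m=((W[...,2]<.033)&(W[...,2]>-.01)); mm=np.zeros_like(m);mm[205:265,30:95]=1
h=m&mm&(np.hypot(W[...,0]-.56,W[...,1]-.03)<.025)
st=(abs(W[...,2]-.04)<.004);st[:,135:]=0
X=onz(c,np.argwhere(st)[:,::-1],.04,s)[:,:2]*1000;print("stand",cv2.minAreaRect(X.astype(np.float32)))
k=cv2.findContours(h.astype(np.uint8),cv2.RETR_EXTERNAL,cv2.CHAIN_APPROX_NONE)[0]
if k:
  k=max(k,key=len);X=onz(c,k[:,0],.04,s)[:,:2]*1000;print("bore",cv2.fitEllipse(X.astype(np.float32)))
E
```

```text
ring [ 361  137   66   67 1845] ((601.7797241210938, -250.81387329101562), (47.670562744140625, 47.759037017822266), 33.62109375) z 0.07203927012579608
ring in tool [[ 22.23935719  82.55618658 111.40515011]]
lid ((601.324462890625, -251.22653198242188), (120.41449737548828, 119.67544555664062), 85.3671875)
handle 0.21100164981671998 expect 0.21213584054900922 ((589.0563354492188, -164.62554931640625), (13.411052703857422, 51.380210876464844), 84.02024841308594) intool [[  0.27160062  -1.28842563 -28.01003059]]
slot 272 [ 595.5177183  -254.06454118] [2.44044091 6.96685607] -12.43326437081141
stand ((563.573486328125, 29.139589309692383), (70.53897857666016, 72.90229034423828), 26.935993194580078)
bore ((564.3411254882812, 27.156572341918945), (28.934589385986328, 31.746183395385742), 128.33224487304688)
```

Request:
servo_tool --pt "1 0.05 -0.25 0 0" --pt "1 0.1 -0.5 0 0" --pt "1 0.17 -0.75 -0.1 0" --pt "1 0.17 -0.85 -0.2 0" --pt "1 0.17 -0.85 -0.3 0"

```text
t: 6.38
position: [0.6049, -0.2496, 0.1524]
eef_rot: [0.001, 0.999, -0.048, -0.005]
wrist_force: [-0.5, 1.0, -1.7]
opening: 0.151
```

```bash
python3 snapw.py w7; python3 - <<'E'
from cell import *
from h import *
d={n:snapshot(n) for n in("side","top")}
d["s"]=sense();pickle.dump(d,open("d7.pkl","wb"))
cv2.imwrite("pics/side7.png",cv2.resize(d["side"]["pixels"][130:250,220:360],None,fx=5,fy=5,interpolation=cv2.INTER_CUBIC));cv2.imwrite("pics/top7.png",cv2.resize(d["top"]["pixels"][150:270,230:380],None,fx=5,fy=5))
E
```

```text
6.3833 [ 0.60490332 -0.24958976  0.15237019] yaw y -95.55487440101582 F [-0.5  1.  -1.7] M [ 0.07 -0.04  0.  ] 0.15141997102006546 tilt [-0.00990003 -0.00126853 -0.99995019]
```

View pics/w7.png

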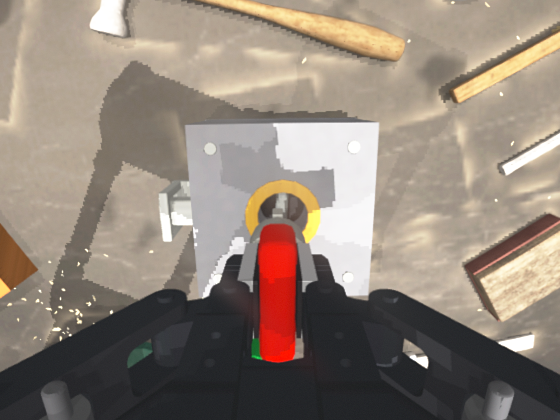

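View pics/side7.png

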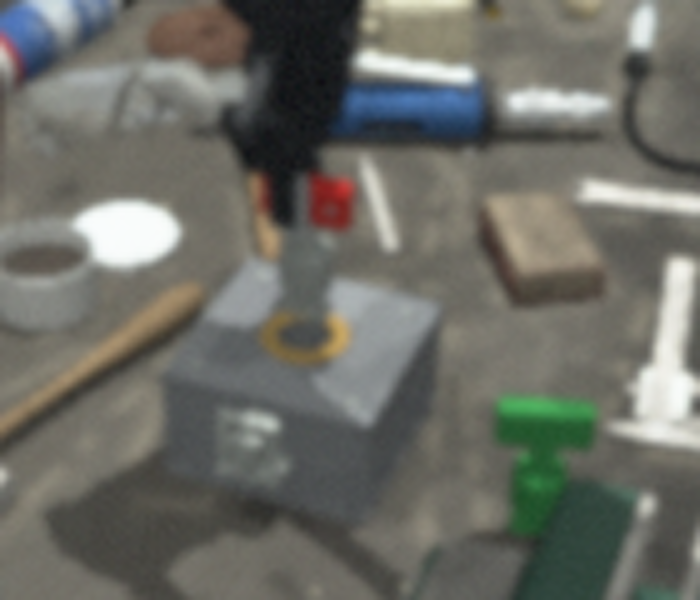

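View pics/top7.png

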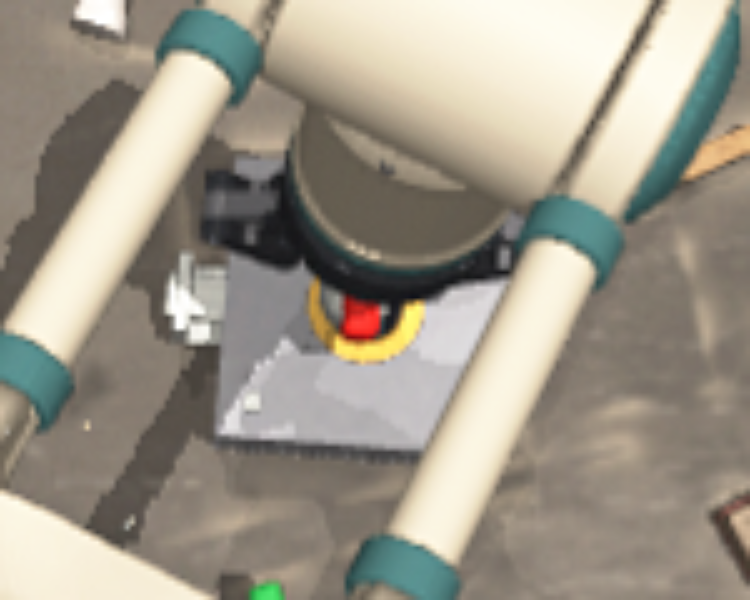

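```bash
python3 mr.py w7; python3 - <<'E'
from h import *
d=pickle.load(open("d7.pkl","rb"));c=d["side"];W=allpts(c)
hsv=cv2.cvtColor(c["pixels"],cv2.COLOR_BGR2HSV)
m=((hsv[...,0]>14)&(hsv[...,0]<36)&(hsv[...,1]>90)).astype(np.uint8);m[:185]=0;m[206:]=0;m[:,265:][:,35:]=0;m[:,:265]=0
ys,xs=np.nonzero(m);print("ring cols",xs.min(),xs.max(),ys.min(),ys.max())
# predicted pixel of axis of ring and of tcp axis
s=d["s"];T=tool(s)
for z in (.073,): print("ring pred",proj(c,[.5984,-.249,.073]))
for k in (0,.02,.04,.06): print(k,proj(c,T[:3,3]+T[:3,2]*k))
print(c["pixels"][176:200,268:298].mean(2).astype(int))
c=pickle.load(open("w7.pkl","rb"));cv2.imwrite("pics/z7.png",cv2.resize(c["pixels"][160:380,200:360],None,fx=2.7,fy=2.7,interpolation=cv2.INTER_CUBIC))
E
```

```text
ring [303 209  16  34 308] ((594.58935546875, -269.68536376953125), (7.346664905548096, 22.662315368652344), 70.30015563964844) z 0.07201822486610453
ring in tool [[-7.54712104 20.82328488 79.49384096]]
lid ((601.7339477539062, -251.74598693847656), (120.11564636230469, 119.41607666015625), 85.13688659667969)
handle 0.17921610851833342 expect 0.18037019399871648 ((605.5610961914062, -248.2978057861328), (13.407408714294434, 51.458953857421875), 83.96047973632812) intool [[  0.25710867  -1.2873667  -28.00675613]]
slot 118 [ 596.57529442 -254.54507199] [1.2105653  5.13319278] -6.9521838459521454
ring cols 273 289 193 201
ring pred [[280.65922386 196.951802  ]]
0 [[278.60128629 172.90857842]]
0.02 [[278.66781005 179.28159777]]
0.04 [[278.73278432 185.50342401]]
0.06 [[278.79625747 191.57888682]]
[[120 112 105 114 134 142 137 118 101  92  87  90  96  96  95 101 108 108
   99  91  91  94 103 111 117 120 124 146 181 197]
 [121 118 110 112 132 146 145 130 109  97  93  95  97  97 100 111 124 125
  115 104 100 100 102 105 110 114 117 134 172 198]
 [123 121 111 108 124 140 146 130 109  97  93 
[... 2004 characters left out ...]
 83  84  83  87  93 115
  139 156 164 161 157 154 154 155 152 154 153 154]
 [123 120 113 104 103  98  98  91  86  81  77  75  76  78  79  78  85 101
  125 148 155 156 153 149 152 153 153 153 153 154]
 [101 101  97  95  97  97  93  85  75  71  74  74  75  75  76  77  76  89
  114 141 154 152 148 149 153 154 151 154 155 154]
 [ 96  92  93  94  95  94  93  87  75  71  71  76  75  76  72  74  80  92
  116 141 154 151 148 150 153 152 154 154 153 152]
 [ 93  93  90  93  98  94  95  89  79  77  74  73  75  76  73  78  90 105
  127 146 151 152 150 153 153 152 151 153 152 150]
 [ 93  94  94  94  93  96  97  92  88  85  83  83  81  79  79  88 103 123
  139 146 146 148 149 152 153 152 151 149 149 147]]
```

View pics/z7.png

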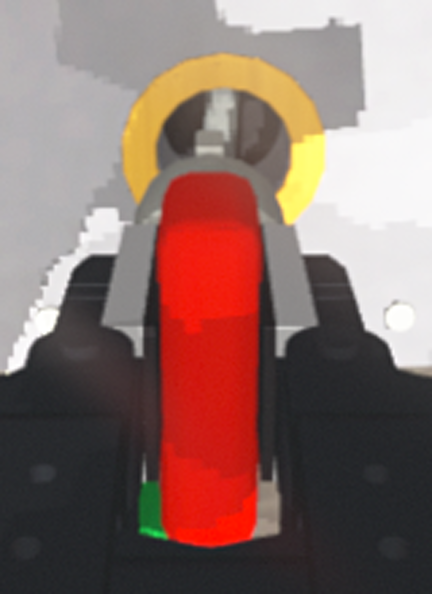

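```bash
python3 - <<'E'
from h import *
c=pickle.load(open("w7.pkl","rb"));s=c["s"];W=allpts(c,s);T=tool(s);print(T.round(4))
ti=lambda X:(np.atleast_2d(X)-T[:3,3])@T[:3,:3]*1000
P=c["pixels"].astype(int);red=((P[...,2]>80)&(P[...,2]>2.6*P[...,1])&(P[...,2]>2.2*P[...,0]));red[:,:240]=0;red[:,320:]=0
Q=ti(W.reshape(-1,3)).reshape(420,560,3)
for v in range(222,362,8):
    u=np.nonzero(red[v])[0]
    if len(u): print(v,u.min(),u.max(),Q[v,u].mean(0).round(1))
print("hole region tool coords")
for v in range(196,226,3): print(v,[tuple(Q[v,u].round(0).astype(int)) for u in range(262,306,6)])
k=c["pixels"][160:260,235:335];cv2.imwrite("pics/z8.png",cv2.resize(k,None,fx=6,fy=6,interpolation=cv2.INTER_CUBIC))
E
```

```text
[[ 0.9953 -0.0968 -0.0099  0.6049]
 [-0.0968 -0.9953 -0.0013 -0.2496]
 [-0.0097  0.0022 -1.      0.1524]
 [ 0.      0.      0.      1.    ]]
230 262 292 [ 21.8  -1.3 -12.7]
238 260 294 [ 22.9  -1.4 -24.1]
246 258 296 [ 20.4  -1.3 -25.2]
254 258 296 [ 19.3  -1.3 -29.7]
262 258 296 [ 14.9  -1.3 -26.5]
270 259 295 [ 13.6  -1.3 -30.1]
278 259 295 [ 10.6  -1.5 -30.2]
286 259 295 [  5.7  -1.3 -26.7]
294 259 295 [  2.6  -1.3 -27. ]
302 260 295 [ -0.6  -1.1 -27.1]
310 260 295 [ -4.   -1.1 -26.9]
318 260 294 [ -7.5  -1.3 -26.7]
326 259 295 [-10.8  -1.3 -26.9]
334 259 294 [-18.1  -1.8 -21.7]
342 260 294 [-15.5  -1.3 -30.1]
350 260 294 [-19.2  -1.4 -29.8]
358 262 292 [-25.2  -1.3 -27. ]
hole region tool coords
196 [(np.int64(12), np.int64(-11), np.int64(80)), (np.int64(12), np.int64(-7), np.int64(80)), (np.int64(3), np.int64(-4), np.int64(115)), (np.int64(0), np.int64(1), np.int64(127)), (np.int64(0), np.int64(6), np.int64(127)), (np.int64(3), np.int64(10), np.int64(114)), (np.int64(12), np.int64(12), np.int64(80)), (np.int64(11), np.int64(16), np.int64(81))]
199 [(np.int64(10), np.int64(-11), 
[... 2519 characters left out ...]
10), np.int64(-12), np.int64(97)), (np.int64(10), np.int64(-6), np.int64(36)), (np.int64(11), np.int64(-3), np.int64(34)), (np.int64(11), np.int64(0), np.int64(33)), (np.int64(10), np.int64(3), np.int64(35)), (np.int64(-16), np.int64(10), np.int64(114)), (np.int64(-14), np.int64(14), np.int64(110)), (np.int64(-10), np.int64(17), np.int64(96))]
223 [(np.int64(8), np.int64(-9), np.int64(36)), (np.int64(10), np.int64(-6), np.int64(30)), (np.int64(11), np.int64(-3), np.int64(29)), (np.int64(11), np.int64(0), np.int64(28)), (np.int64(10), np.int64(3), np.int64(29)), (np.int64(9), np.int64(6), np.int64(33)), (np.int64(-14), np.int64(14), np.int64(103)), (np.int64(-10), np.int64(17), np.int64(90))]
```

View pics/z8.png

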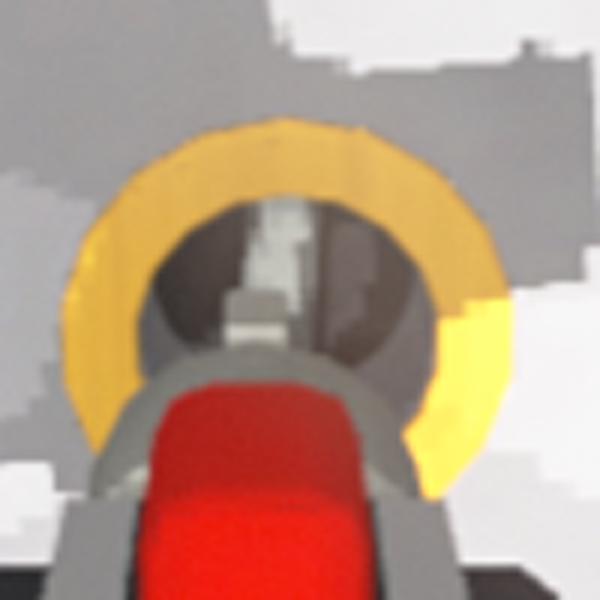

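```bash
python3 - <<'E'
from h import *
for n in ("w6","w7"):
    c=pickle.load(open(n+".pkl","rb"));s=c["s"];W=allpts(c,s);T=tool(s)
    print(n,c["T_tool_cam"].round(4)[:3,3], "keyaxis", np.degrees(np.arctan2(T[1,0],T[0,0])))
    m=(W[...,2]<.0335)&(W[...,2]>.02)&(np.hypot(W[...,0]-.6,W[...,1]+.251)<.03)
    L=[];Rr=[]
    for v in range(140,225):
        u=np.nonzero(m[v])[0]
        if len(u)>4 and u[-1]-u[0]<len(u)+1: L.append((u[0]-.5,v));Rr.append((u[-1]+.5,v))
    L=np.array(L);Rr=np.array(Rr);print(len(L),(Rr-L)[:,0].tolist(),L[:,1].min())
    for nm,E in (("L",L),("R",Rr)):
        for z in (.027,.04):
            X=onz(c,E,z,s)[:,:2]*1000;f=np.polyfit(X[:,0],X[:,1],1);print(nm,z,np.degrees(np.arctan(f[0])),"res",np.std(X[:,1]-np.polyval(f,X[:,0])),"y at x=601",np.polyval(f,601))
E
```

```text
w6 [ 0.068  -0.0012 -0.1417] keyaxis -5.489562999037565
29 [5.0, 6.0, 7.0, 7.0, 9.0, 9.0, 10.0, 11.0, 10.0, 10.0, 10.0, 10.0, 9.0, 10.0, 9.0, 10.0, 10.0, 10.0, 10.0, 10.0, 10.0, 9.0, 10.0, 11.0, 10.0, 9.0, 10.0, 10.0, 9.0] 154.0
L 0.027 -13.343354562966699 res 0.9348474603867774 y at x=601 -251.2498182449503
L 0.04 -13.343354562966447 res 0.8941134281125205 y at x=601 -247.15528918675645
R 0.027 -8.014875786362126 res 0.36163204582470204 y at x=601 -258.83641286051284
R 0.04 -8.014875786362113 res 0.34587468213680206 y at x=601 -254.64803026386818
w7 [ 0.068  -0.0012 -0.1417] keyaxis -5.556112730323215
25 [12.0, 12.0, 12.0, 12.0, 12.0, 12.0, 12.0, 12.0, 13.0, 13.0, 13.0, 13.0, 13.0, 13.0, 13.0, 6.0, 6.0, 6.0, 6.0, 5.0, 5.0, 5.0, 5.0, 5.0, 5.0] 193.0
L 0.027 13.549904237337238 res 1.4568583456619353 y at x=601 -247.81639806299785
L 0.04 13.549904237337097 res 1.3857769865039458 y at x=601 -249.01494983405476
R 0.027 -7.476445206680182 res 0.22424785185343835 y at x=601 -256.96900324238993
R 0.04 -7.476445206680162 res 0.21330660822088457 y at x=601 -256.3936738943461
```

Request:
servo_tool --pt "1 0 -0.03 -0.05 0" --pt "1 0 -0.03 -0.1 0" --pt "1 0 -0.03 -0.13 0" --pt "1 0 -0.03 -0.13 0" --pt "1 0 -0.03 -0.13 0"

```text
t: 6.95
position: [0.6036, -0.2487, 0.1392]
eef_rot: [-0.001, 0.999, -0.047, -0.006]
wrist_force: [0.5, 0.1, -1.2]
opening: 0.154
```

```bash
python3 snapw.py w8;  python3 - <<'E'
from h import *
c=pickle.load(open("w8.pkl","rb"))
k=c["pixels"][180:280,235:335];cv2.imwrite("pics/z9.png",cv2.resize(k,None,fx=6,fy=6,interpolation=cv2.INTER_CUBIC))
E
```

```text
6.95 [ 0.60362483 -0.24874075  0.13916656] yaw y -95.41627459827839 F [ 0.5  0.1 -1.2] M [-0.05 -0.03 -0.04] 0.15379042959319797 tilt [-0.01284181  0.0020826  -0.99991537]
```

View pics/z9.png

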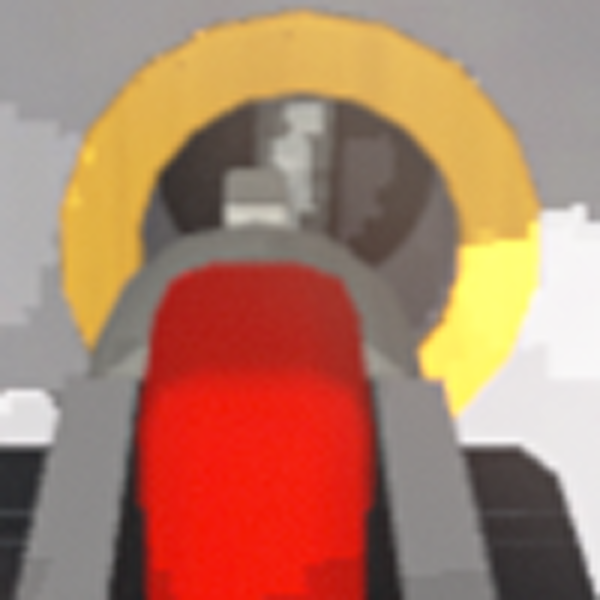

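Request:
servo_tool --pt "1 0 -0.04 0 -0.02" --pt "1 0 -0.04 0 -0.02" --pt "1 0 -0.04 0 -0.02" --pt "1 0 -0.04 0 -0.02" --pt "1 0 -0.04 0 -0.02"

```text
t: 7.42
position: [0.6038, -0.2531, 0.1395]
eef_rot: [-0.001, 0.998, -0.058, -0.006]
wrist_force: [-0.0, -0.6, -1.8]
opening: 0.154
```

Request:
servo_tool --pt "1 0 0 0 0" --pt "1 0 0 0 0" --pt "1 0 0 0 0" --pt "1 0 0 0 0" --pt "1 0 0 0 0"

```text
t: 7.83
position: [0.6038, -0.253, 0.1395]
eef_rot: [-0.001, 0.998, -0.058, -0.006]
wrist_force: [-0.5, 0.1, -1.3]
opening: 0.154
```

```bash
python3 snapw.py w9;  python3 - <<'E'
from h import *
c=pickle.load(open("w9.pkl","rb"))
k=c["pixels"][180:280,235:335];cv2.imwrite("pics/z10.png",cv2.resize(k,None,fx=6,fy=6,interpolation=cv2.INTER_CUBIC))
E
```

```text
7.8333 [ 0.60381619 -0.25299988  0.13950546] yaw y -96.6279801388366 F [-0.5  0.1 -1.3] M [ 0.05 -0.02  0.  ] 0.15410213922864624 tilt [-0.012183    0.00205798 -0.99992367]
```

View pics/z10.png

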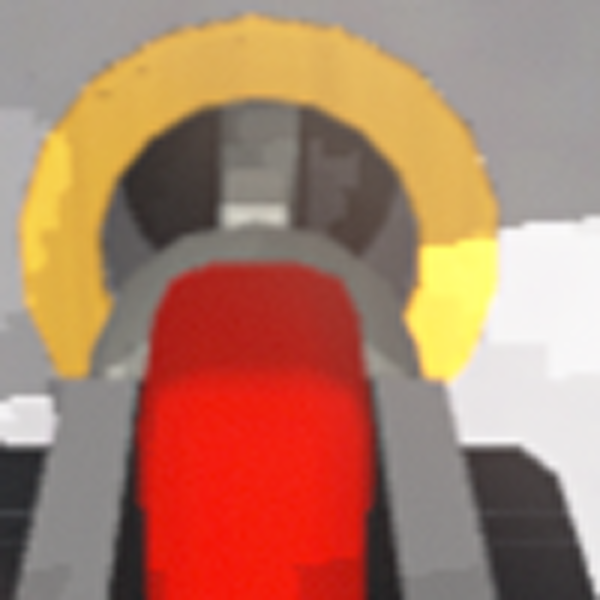

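Laterally the bit (zoom column 257) now lines up with the ring centre (258) and the slot (~260). I check the fore-aft alignment with a circle fit to the visible arc of the ring.

```bash
cat > arc.py <<'E'
import sys
from h import *
from scipy.optimize import least_squares
c=pickle.load(open(sys.argv[1]+".pkl","rb"));s=c["s"];W=allpts(c,s);T=tool(s);hsv=cv2.cvtColor(c["pixels"],cv2.COLOR_BGR2HSV)
ti=lambda X:(np.atleast_2d(X)-T[:3,3])@T[:3,:3]*1000
m=((hsv[...,0]>14)&(hsv[...,0]<36)&(hsv[...,1]>100)&(hsv[...,2]>80)&(abs(W[...,2]-.073)<.012)).astype(np.uint8);m[:150]=0;m[260:]=0;m[:,:225]=0;m[:,335:]=0
k=max(cv2.findContours(m,cv2.RETR_EXTERNAL,cv2.CHAIN_APPROX_NONE)[0],key=len)[:,0]
X=ti(onz(c,k,.073,s))[:,:2]
f=lambda p,Y:np.hypot(Y[:,0]-p[0],Y[:,1]-p[1])-p[2]
for lo,hi in ((21,27),(14,19)):
    ctr=np.array([-3.,0.]);
    for _ in range(3):
        r=np.hypot(*(X-ctr).T);Y=X[(r>lo)&(r<hi)];p=least_squares(f,[*ctr,(lo+hi)/2],args=(Y,),loss="soft_l1").x;ctr=p[:2]
    print("ring tool xy",p,len(Y),"world",(T[:3,3]*1000+T[:3,:3]@[p[0],p[1],0])[:2],"rms",f(p,Y).std())
Q=ti(W.reshape(-1,3)).reshape(420,560,3)
g=(abs(Q[...,1])<14)&(Q[...,2]>50)&(Q[...,2]<58)&(Q[...,0]>0)&(Q[...,0]<20);print("bit end",g.sum(),np.median(Q[g],0))
g=(abs(Q[...,1])<14)&(Q[...,2]>22)&(Q[...,2]<36)&(Q[...,0]>0)&(Q[...,0]<20)
B=Q[g];p=least_squares(f,[-3,0,15],args=(B[:,:2],),loss="soft_l1").x;print("barrel",g.sum(),p); 
p2=least_squares(lambda q:f([q[0],q[1],15.],B[:,:2]),[-3,0],loss="soft_l1").x;print("barrel r15",p2)
E
python3 arc.py w9; python3 arc.py w7
```

```text
ring tool xy [-0.75314954 -1.00070674 23.88906127] 169 world [ 603.18363025 -251.9189407 ] rms 0.5390161055736212
ring tool xy [-1.07349622 -0.84744392 16.54505835] 103 world [ 602.8477586  -252.03420934] rms 0.4680240575801334
bit end 40 [ 9.66957118 -0.84536916 53.92444899]
barrel 310 [-3.76437859 -1.11915397 14.70852509]
barrel r15 [-4.10926147 -1.138562  ]
ring tool xy [-1.63457398  2.0436612  23.88771496] 160 world [ 603.07868272 -251.4655651 ] rms 0.43578988667033686
ring tool xy [-1.817736    2.16677656 16.48249708] 99 world [ 602.88447244 -251.57036899] rms 0.432694147211729
bit end 40 [ 9.72734469 -1.37746531 54.22718068]
barrel 304 [-3.77691829 -1.09883539 14.71432394]
barrel r15 [-4.11547303 -1.11964579]
```

Request:
servo_tool --pt "1 0.03 0 0 0" --pt "1 0.03 0 -0.05 0" --pt "1 0.03 0 -0.1 0" --pt "1 0.03 0 -0.14 0" --pt "1 0.03 0 -0.14 0"

```text
t: 8.3
position: [0.6059, -0.2525, 0.1239]
eef_rot: [-0.001, 0.998, -0.058, -0.007]
wrist_force: [0.4, 0.2, -2.5]
opening: 0.152
```

```bash
python3 snapw.py w10; python3 arc.py w10
```

```text
8.3 [ 0.60593426 -0.25253914  0.12387786] yaw y -96.62804338556634 F [ 0.4  0.2 -2.5] M [ 0.04  0.03 -0.03] 0.15177290068334587 tilt [-0.01480071  0.00341015 -0.99988465]
ring tool xy [-2.78897723 -0.19486289 23.901892  ] 172 world [ 603.18672439 -252.02377827] rms 0.47851522196138674
ring tool xy [-3.32189098 -0.0625259  16.70706669] 105 world [ 602.64215642 -252.09374034] rms 0.5430357375949112
bit end 880 [15.34801871 -0.29569938 51.70220552]
barrel 314 [-3.70967611 -1.10377913 14.65531524]
barrel r15 [-4.11794743 -1.12739102]
```

Request:
servo_tool --pt "1 0.01 -0.01 0 0" --pt "1 0.01 -0.01 -0.04 0" --pt "1 0.01 -0.01 -0.08 0" --pt "1 0.01 -0.01 -0.1 0" --pt "1 0.01 -0.01 -0.1 0"

```text
t: 8.77
position: [0.6067, -0.2535, 0.1136]
eef_rot: [-0.001, 0.998, -0.058, -0.008]
wrist_force: [-0.5, 0.1, -1.8]
opening: 0.158
```

```bash
python3 snapw.py w11; python3 arc.py w11
```

```text
8.7667 [ 0.60668271 -0.25345121  0.11356109] yaw y -96.62994794551692 F [-0.5  0.1 -1.8] M [ 0.   -0.01  0.03] 0.1578409136957719 tilt [-0.01546932  0.00380418 -0.99987311]
ring tool xy [-3.7021337  -0.98049478 23.88827313] 158 world [ 603.11898087 -252.05000676] rms 0.49291363044118114
ring tool xy [-4.7929887  -0.85979996 17.07361708] 102 world [ 602.02161732 -252.04399792] rms 0.563425760050697
bit end 0 [nan nan nan]
barrel 314 [-3.73983405 -1.09502407 14.67605042]
barrel r15 [-4.1230915 -1.1140911]
  return _methods._mean(a, axis=axis, dtype=dtype,
  ret = um.true_divide(
```

Request:
servo_tool --pt "1 0 0 -0.02 0" --pt "1 0 0 -0.04 0" --pt "1 0 0 -0.06 0" --pt "1 0 0 -0.08 0" --pt "1 0 0 -0.08 0"

```text
t: 9.23
position: [0.6066, -0.2534, 0.1054]
eef_rot: [-0.001, 0.998, -0.058, -0.008]
wrist_force: [-0.8, 1.1, -2.2]
opening: 0.156
```

```bash
python3 snapw.py w12
```

```text
9.2333 [ 0.60659491 -0.25339962  0.10540795] yaw y -96.6306850574786 F [-0.8  1.1 -2.2] M [ 0.03 -0.02  0.01] 0.15610971395035705 tilt [-0.01569479  0.00390722 -0.9998692 ]
```

Request:
servo_tool --pt "1 0 0 -0.01 0" --pt "1 0 0 -0.02 0" --pt "1 0 0 -0.03 0" --pt "1 0 0 -0.04 0" --pt "1 0 0 -0.04 0"

```text
t: 9.7
position: [0.6066, -0.2534, 0.1014]
eef_rot: [-0.002, 0.998, -0.058, -0.008]
wrist_force: [0.4, -0.4, -1.3]
opening: 0.149
```

Request:
servo_tool --pt "1 0 0 -0.005 0" --pt "1 0 0 -0.01 0" --pt "1 0 0 -0.015 0" --pt "1 0 0 -0.02 0" --pt "1 0 0 -0.02 0"

```text
t: 10.12
position: [0.6065, -0.2533, 0.0992]
eef_rot: [-0.002, 0.998, -0.058, -0.008]
wrist_force: [-0.3, 1.2, -1.3]
opening: 0.155
```

Request:
servo_tool --pt "1 0 0 -0.005 0" --pt "1 0 0 -0.01 0" --pt "1 0 0 -0.015 0" --pt "1 0 0 -0.02 0" --pt "1 0 0 -0.02 0"

```text
t: 10.53
position: [0.6064, -0.2533, 0.0971]
eef_rot: [-0.002, 0.998, -0.058, -0.008]
wrist_force: [-0.4, 0.9, -1.4]
opening: 0.155
```

Request:
servo_tool --pt "1 0 0 -0.005 0" --pt "1 0 0 -0.01 0" --pt "1 0 0 -0.015 0" --pt "1 0 0 -0.02 0" --pt "1 0 0 -0.02 0"

```text
t: 10.95
position: [0.6064, -0.2533, 0.0949]
eef_rot: [-0.002, 0.998, -0.058, -0.008]
wrist_force: [0.2, 0.4, -1.1]
opening: 0.157
```

The bit is about 5 mm below the core face with no load, so it has entered the slot. I keep lowering gently.

Request:
servo_tool --pt "1 0 0 -0.01 0" --pt "1 0 0 -0.02 0" --pt "1 0 0 -0.03 0" --pt "1 0 0 -0.04 0" --pt "1 0 0 -0.04 0"

```text
t: 11.37
position: [0.6062, -0.2532, 0.0906]
eef_rot: [-0.002, 0.998, -0.058, -0.009]
wrist_force: [0.4, -0.5, -2.3]
opening: 0.154
```

Request:
servo_tool --pt "1 0 0 -0.005 0" --pt "1 0 0 -0.01 0" --pt "1 0 0 -0.015 0" --pt "1 0 0 -0.02 0" --pt "1 0 0 -0.02 0"

```text
t: 11.78
position: [0.6062, -0.2531, 0.0885]
eef_rot: [-0.002, 0.998, -0.058, -0.009]
wrist_force: [0.3, 0.2, -1.5]
opening: 0.154
```

The bit is about 44.5 mm below the ring, so it is home with no load. The key axis sits about 4 mm from the TCP along tool −x, so I turn in 10° steps and swing the TCP round the key axis.

Request:
servo_tool --pt "1 0 0.002 0 0.04" --pt "1 0 0.004 0 0.08" --pt "1 0 0.006 0 0.13" --pt "1 0 0.007 0 0.17" --pt "1 0 0.007 0 0.17"

```text
t: 12.2
position: [0.6062, -0.2526, 0.0885]
eef_rot: [-0.001, 0.999, 0.031, -0.009]
wrist_force: [-0.4, -0.6, -1.8]
opening: 0.151
```

```bash
python3 snapw.py w13;  python3 arc.py w13 2>/dev/null; python3 - <<'E'
from cell import *
s=sense();print(s["joint_pos"].round(3),s["moment"])
E
```

```text
12.2 [ 0.60622469 -0.25256856  0.08853417] yaw y -86.4071437670815 F [-0.4 -0.6 -1.8] M [-0.14 -0.05 -0.13] 0.151250719811314 tilt [-0.01736311  0.00131282 -0.99984839]
ring tool xy [-2.9331799  -1.05248932 23.69296623] 152 world [ 603.2317679  -251.70205027] rms 0.5132977433768215
ring tool xy [-1.35503569 -0.83117337 16.39503995] 105 world [ 604.82044095 -251.82398404] rms 1.1031604561475135
bit end 0 [nan nan nan]
barrel 11 [-3.79523522 -0.74285371 14.68826257]
barrel r15 [-4.36628047 -0.77067427]
[-0.497  0.505  1.509 -0.008  1.144  1.016] [-0.12341304 -0.06091984 -0.07225112]
```

View pics/w13.png

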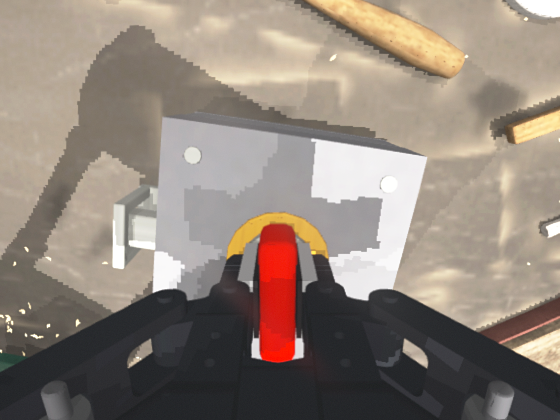

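Request:
servo_tool --pt "1 0 0.002 0 0.04" --pt "1 0 0.004 0 0.08" --pt "1 -0.001 0.006 0 0.13" --pt "1 -0.001 0.007 0 0.17" --pt "1 -0.001 0.007 0 0.17"

```text
t: 12.67
position: [0.6061, -0.2515, 0.0885]
eef_rot: [-0.001, 0.993, 0.119, -0.009]
wrist_force: [0.1, 0.2, -1.1]
opening: 0.153
```

Request:
servo_tool --pt "1 0 0.002 0 0.04" --pt "1 -0.001 0.004 0 0.08" --pt "1 -0.002 0.006 0 0.13" --pt "1 -0.002 0.007 0 0.17" --pt "1 -0.002 0.007 0 0.17"

```text
t: 13.08
position: [0.6057, -0.2504, 0.0885]
eef_rot: [-0.0, 0.978, 0.206, -0.009]
wrist_force: [-1.1, 1.2, -1.2]
opening: 0.152
```

```bash
python3 snapw.py w14;  python3 arc.py w14 2>/dev/null
```

```text
13.0833 [ 0.60572088 -0.25040696  0.08850208] yaw y -66.19164114121752 F [-1.1  1.2 -1.2] M [ 0.22 -0.01 -0.09] 0.152357142037497 tilt [-0.01732537 -0.00340518 -0.99984411]
ring tool xy [-2.74600249 -0.46662137 23.73957447] 152 world [ 603.02064793 -251.08855435] rms 0.47968675410590134
ring tool xy [-1.16655074 -0.10445782 16.42831506] 104 world [ 604.61162921 -250.78230247] rms 1.094151911157945
bit end 0 [nan nan nan]
barrel 8 [-3.73872137 -0.10290861 14.80326097]
barrel r15 [-4.0930992  -0.10959615]
```

Request:
servo_tool --pt "1 0 0 0 0.04" --pt "1 -0.001 0 0 0.08" --pt "1 -0.002 0 0 0.13" --pt "1 -0.002 0 0 0.17" --pt "1 -0.002 0 0 0.17"

```text
t: 13.55
position: [0.6052, -0.2496, 0.0885]
eef_rot: [-0.0, 0.957, 0.291, -0.009]
wrist_force: [-0.9, 2.8, 0.4]
opening: 0.154
```

```bash
python3 snapw.py w15;  python3 arc.py w15 2>/dev/null
```

```text
13.55 [ 0.60524876 -0.24957804  0.08852363] yaw y -56.16443481067298 F [-0.9  2.8  0.4] M [ 0.49  0.07 -0.16] 0.1544628470708996 tilt [-0.01699301 -0.00471446 -0.99984449]
ring tool xy [-2.76477203 -0.22713863 23.79157704] 151 world [ 602.82622748 -250.928831  ] rms 0.48732640734364746
ring tool xy [-1.20836651  0.26092278 16.43677977] 107 world [ 604.39053092 -250.46760479] rms 1.093783154629346
bit end 0 [nan nan nan]
barrel 12 [-3.49212558  0.20847194 14.69238578]
barrel r15 [-4.01776078  0.21714109]
```

The drift and small +y force suggest the true offset is about 5.4 mm rather than 4. I follow that circle from here.

Request:
servo_tool --pt "1 -0.001 0.002 0 0.04" --pt "1 -0.002 0.004 0 0.08" --pt "1 -0.004 0.006 0 0.13" --pt "1 -0.005 0.008 0 0.17" --pt "1 -0.005 0.008 0 0.17"

```text
t: 14.02
position: [0.6046, -0.2485, 0.0885]
eef_rot: [0.0, 0.927, 0.374, -0.009]
wrist_force: [-1.1, 1.3, -0.3]
opening: 0.151
```

```bash
python3 snapw.py w16;  python3 arc.py w16 2>/dev/null
```

```text
14.0167 [ 0.60456011 -0.24853985  0.08849751] yaw y -46.10362080755711 F [-1.1  1.3 -0.3] M [ 0.41  0.16 -0.2 ] 0.1514033229826823 tilt [-0.01631817 -0.00728319 -0.99984032]
ring tool xy [-2.86566145  0.20841286 23.81446446] 151 world [ 602.64012631 -250.67687858] rms 0.4934074517797094
ring tool xy [-1.20099447  0.6507245  16.4412562 ] 105 world [ 604.14606365 -249.84143365] rms 1.0829032084837575
bit end 0 [nan nan nan]
barrel 14 [-3.82471493  0.57627407 14.77744225]
barrel r15 [-4.17668255  0.59972329]
```

Request:
servo_tool --pt "1 -0.001 0.001 0 0.04" --pt "1 -0.003 0.003 0 0.08" --pt "1 -0.005 0.005 0 0.13" --pt "1 -0.006 0.005 0 0.17" --pt "1 -0.006 0.005 0 0.17"

```text
t: 14.48
position: [0.6037, -0.2478, 0.0885]
eef_rot: [0.001, 0.891, 0.454, -0.009]
wrist_force: [-0.3, 2.7, -0.4]
opening: 0.152
```

```bash
python3 snapw.py w17;  python3 arc.py w17 2>/dev/null; python3 mk.py w17 .1165
```

```text
14.4833 [ 0.60372939 -0.24778096  0.08849372] yaw y -36.05270708657698 F [-0.3  2.7 -0.4] M [ 0.44  0.17 -0.2 ] 0.15202446398994554 tilt [-0.0152929  -0.00944457 -0.99983845]
ring tool xy [-2.98327298  0.52655175 23.83058658] 151 world [ 602.39986058 -250.50260948] rms 0.49807790206234875
ring tool xy [-1.36745612  1.05143557 16.47459438] 104 world [ 603.77488261 -249.50523584] rms 1.058983665442376
bit end 0 [nan nan nan]
barrel 12 [-1.32323791 -2.50245494 10.57107887]
barrel r15 [-3.89715165  1.18606137]
[ 258  239   40  122 4286] ((604.7216186523438, -248.49769592285156), (49.811485290527344, 13.429655075073242), 53.69680404663086) mean [ 605.39120478 -247.47054894] z 0.11536374274219871
```

View pics/w17.png

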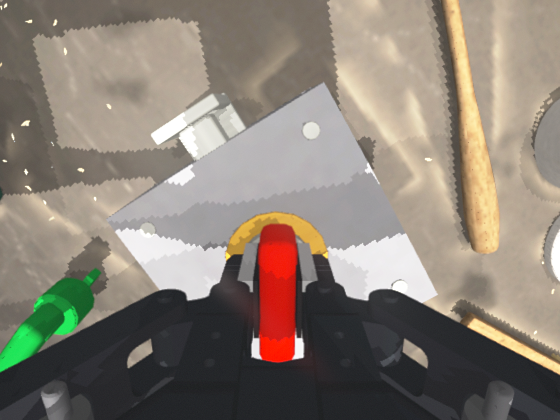

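Request:
servo_tool --pt "1 -0.001 0.001 0 0.03" --pt "1 -0.003 0.002 0 0.06" --pt "1 -0.005 0.002 0 0.1" --pt "1 -0.005 0.002 0 0.1" --pt "1 -0.005 0.002 0 0.1"

```text
t: 14.95
position: [0.6032, -0.2474, 0.0885]
eef_rot: [0.001, 0.867, 0.498, -0.009]
wrist_force: [-1.6, 2.0, -0.9]
opening: 0.152
```

```bash
python3 snapw.py w18; python3 mk.py w18 .1165; python3 - <<'E'
from cell import *
from h import *
d={n:snapshot(n) for n in("side","top")};pickle.dump(d,open("d18.pkl","wb"))
a=cv2.resize(d["side"]["pixels"][150:250,230:350],None,fx=3,fy=3,interpolation=cv2.INTER_CUBIC);b=cv2.resize(d["top"]["pixels"][170:270,240:360],None,fx=3,fy=3,interpolation=cv2.INTER_CUBIC)
cv2.imwrite("pics/st18.png",np.hstack([a,b]));print(sense()["moment"])
E
```

```text
14.95 [ 0.60317192 -0.24740795  0.08851917] yaw y -30.250961207821593 F [-1.6  2.  -0.9] M [ 0.49  0.18 -0.23] 0.1516516137327379 tilt [-0.0144156  -0.01065237 -0.99983935]
[ 258  239   40  122 4298] ((604.3544311523438, -248.22906494140625), (49.81950378417969, 13.432328224182129), 59.49943542480469) mean [ 604.95863513 -247.07088516] z 0.11537234456095122
[ 0.49524555  0.19564792 -0.2649461 ]
```

View pics/st18.png

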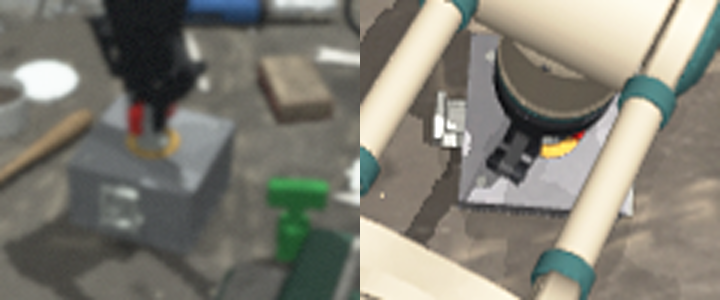

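Request:
servo_tool --pt "1 -0.001 0 0 0.02" --pt "1 -0.002 0.001 0 0.04" --pt "1 -0.003 0.001 0 0.06" --pt "1 -0.003 0.001 0 0.06" --pt "1 -0.003 0.001 0 0.06"

```text
t: 15.52
position: [0.6028, -0.2472, 0.0885]
eef_rot: [0.001, 0.851, 0.526, -0.009]
wrist_force: [-0.2, 3.2, 0.8]
opening: 0.15
```

```bash
python3 snapw.py w19; python3 mk.py w19 .1165
```

```text
15.5167 [ 0.60282964 -0.24723492  0.08850413] yaw y -26.588379847842265 F [-0.2  3.2  0.8] M [ 0.55  0.2  -0.28] 0.15031026087464947 tilt [-0.01381621 -0.01139075 -0.99983967]
[ 258  239   40  122 4300] ((604.1448974609375, -248.0915985107422), (49.81489562988281, 13.430228233337402), 63.15190124511719) mean [ 604.66577223 -246.90893889] z 0.11534820307692051
```

Request:
servo_tool --pt "1 0 0 0 0.015" --pt "1 -0.001 0 0 0.03" --pt "1 -0.001 0 0 0.03" --pt "1 -0.001 0 0 0.03" --pt "1 -0.001 0 0 0.03"

```text
t: 15.98
position: [0.6027, -0.2471, 0.0885]
eef_rot: [0.001, 0.842, 0.539, -0.009]
wrist_force: [-1.5, 2.7, 0.4]
opening: 0.15
```

```bash
python3 snapw.py w20; python3 mk.py w20 .1165; python3 - <<'E'
from h import *
# bolt: compare tip distance from box, w7 (locked) vs now
a=pickle.load(open("w7.pkl","rb"));b=pickle.load(open("w20.pkl","rb"))
cv2.imwrite("pics/b20.png",np.hstack([cv2.resize(a["pixels"][150:270,130:280],None,fx=2.6,fy=2.6),cv2.resize(b["pixels"][60:180,130:280],None,fx=2.6,fy=2.6)]))
E
```

```text
15.9833 [ 0.60267405 -0.24712066  0.08849951] yaw y -24.789421154924487 F [-1.5  2.7  0.4] M [ 0.68  0.26 -0.25] 0.1497064375991118 tilt [-0.01357793 -0.01166827 -0.99983973]
[ 258  239   40  122 4307] ((604.0536499023438, -247.9942626953125), (49.811424255371094, 13.421492576599121), 64.95123291015625) mean [ 604.55852816 -246.79537951] z 0.11534111483324498
```

View pics/b20.png

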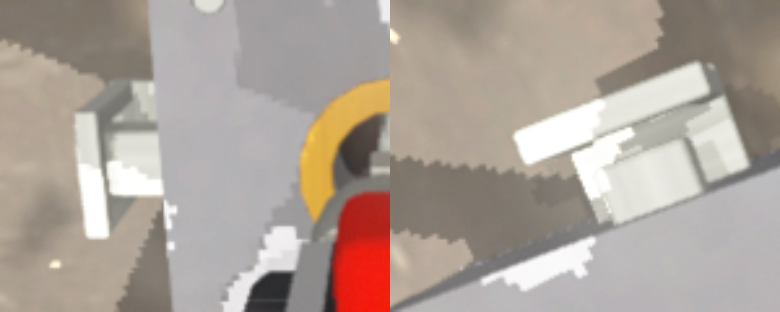

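The right-hand crop shows the bolt end drawn back with a clear gap to the keeper. The key is at about 1.22 rad from the box's x axis, which is the 1.1 rad stop plus the play. I release and lift straight up.

Request:
servo_tool --pt "0.6 0 0 0 -0.01" --pt "0.3 0 0 0 -0.01" --pt "0 0 0 0 -0.01" --pt "-0.5 0 0 0 -0.01" --pt "-0.5 0 0 0 -0.01"

```text
t: 16.45
position: [0.603, -0.2476, 0.0887]
eef_rot: [0.002, 0.845, 0.534, -0.009]
wrist_force: [0.3, 0.0, 0.2]
opening: 0.746
```

Request:
servo_tool --pt "-0.5 0 0 0 0" --pt "-0.5 0 0 0 0" --pt "-0.5 0 0 0 0" --pt "-0.5 0 0 0 0" --pt "-0.5 0 0 0 0"

```text
t: 16.87
position: [0.603, -0.2477, 0.0887]
eef_rot: [0.002, 0.845, 0.535, -0.009]
wrist_force: [0.8, 0.0, -0.6]
opening: 0.752
```

```bash
python3 snapw.py w21; python3 mk.py w21 .115
```

```text
16.8667 [ 0.60296208 -0.24768184  0.08869193] yaw y -25.378990397513753 F [ 0.8  0.  -0.6] M [-0.02 -0.02 -0.06] 0.751749529359885 tilt [-0.01300911 -0.01250793 -0.99983714]
[ 257  237   38  124 4231] ((603.1456298828125, -248.7755584716797), (51.28377914428711, 12.959461212158203), 63.326290130615234) mean [ 603.85145742 -247.48403299] z 0.11444963612511333
```

View pics/w21.png

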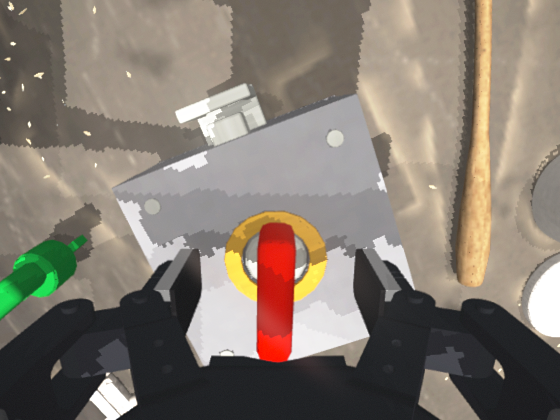

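Request:
servo_tool --pt "-0.5 0 0 0.1 0" --pt "-0.5 0 0 0.25 0" --pt "-0.5 0 0 0.4 0" --pt "-0.5 0 0 0.6 0" --pt "-0.5 0 0 0.8 0"

```text
t: 17.33
position: [0.6028, -0.2475, 0.17]
eef_rot: [0.002, 0.845, 0.535, -0.009]
wrist_force: [0.2, 0.5, -0.6]
opening: 0.745
```

Request:
servo_tool --pt "-0.5 0 0 0.2 0" --pt "-0.5 0 0 0.4 0" --pt "-0.5 0 0 0.4 0" --pt "-0.5 0 0 0.4 0" --pt "-0.5 0 0 0.4 0"

```text
t: 17.75
position: [0.6023, -0.2473, 0.2096]
eef_rot: [0.001, 0.845, 0.535, -0.009]
wrist_force: [0.9, 0.4, -0.6]
opening: 0.752
```

```bash
python3 snapw.py w22; python3 mk.py w22 .115; python3 mr.py w22;python3 - <<'E'
from cell import *
from h import *
d={n:snapshot(n) for n in("side","top")};pickle.dump(d,open("d22.pkl","wb"))
a=cv2.resize(d["side"]["pixels"][150:250,230:350],None,fx=3,fy=3,interpolation=cv2.INTER_CUBIC);b=cv2.resize(d["top"]["pixels"][170:270,240:360],None,fx=3,fy=3,interpolation=cv2.INTER_CUBIC)
cv2.imwrite("pics/st22.png",np.hstack([a,b]))
E
```

```text
17.75 [ 0.6023375  -0.24727224  0.20958324] yaw y -25.375516545306507 F [ 0.9  0.4 -0.6] M [-0.02 -0.    0.03] 0.7516865173274102 tilt [-0.01406947 -0.01192513 -0.99982991]
[269 196  19  47 788] ((598.8954467773438, -257.11004638671875), (33.61143493652344, 12.403192520141602), 64.26614379882812) mean [ 598.46569959 -257.42515107] z 0.11450849860841301
ring [248 170  22  52 524] ((589.6363525390625, -246.12152099609375), (20.512510299682617, 37.42525100708008), 157.06329345703125) z 0.07191654912008358
ring in tool [[ -2.10612986 -10.93012848 136.72498745]]
lid ((601.2601928710938, -251.35446166992188), (119.6943588256836, 119.70928192138672), 85.39154052734375)Traceback (most recent call last):
  File "mr.py", line 12, in <module>
    zt=s["position"][2]+.028;mm=red&(abs(W[...,2]-zt)<.01);mm[:,:230]=0;mm[:,330:]=0;X=onz(c,np.argwhere(mm)[:,::-1],zt,s);r=cv2.minAreaRect((X[:,:2]*1000).astype(np.float32));print("handle",np.median(W[mm][:,2]),"expect",zt,r,"intool",ti(np.r_[r[0],zt*1000]/1000))
                                                                                       ~~~^^
[... 192 characters left out ...]
 line 7, in rays
    q=cv2.undistortPoints(np.asarray(uv,float).reshape(-1,1,2),K,np.array([c["k1"],0,0,0.]))[:,0]
      ~~~~~~~~~~~~~~~~~~~^^^^^^^^^^^^^^^^^^^^^^^^^^^^^^^^^^^^^^^^^^^^^^^^^^^^^^^^^^^^^^^^^^^
cv2.error: OpenCV(4.12.0) /io/opencv/modules/calib3d/src/undistort.dispatch.cpp:347: error: (-215:Assertion failed) CV_IS_MAT(_src) && CV_IS_MAT(_dst) && (_src->rows == 1 || _src->cols == 1) && (_dst->rows == 1 || _dst->cols == 1) && _src->cols + _src->rows - 1 == _dst->rows + _dst->cols - 1 && (CV_MAT_TYPE(_src->type) == CV_32FC2 || CV_MAT_TYPE(_src->type) == CV_64FC2) && (CV_MAT_TYPE(_dst->type) == CV_32FC2 || CV_MAT_TYPE(_dst->type) == CV_64FC2) in function 'cvUndistortPointsInternal'
```

View pics/w22.png

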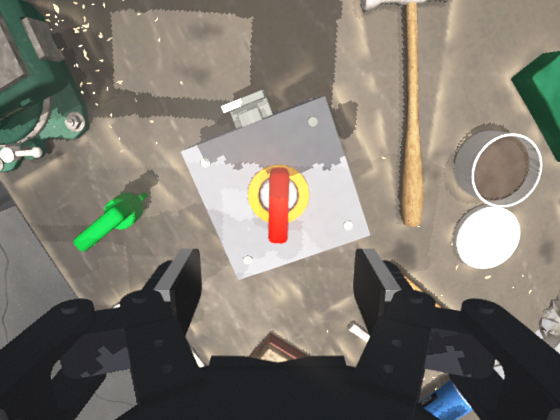

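View pics/st22.png

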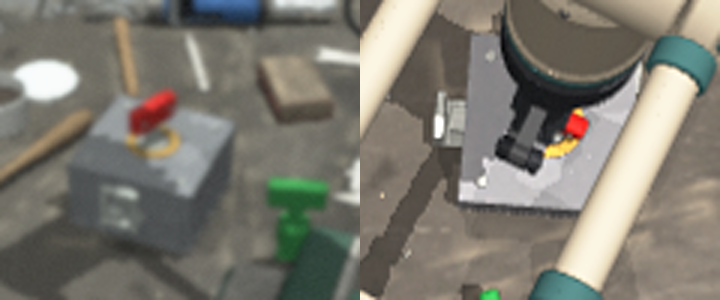

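The key stands clear of the gripper. Its handle top is at 114.5 mm, against 27 + 88 = 115 mm when home, and the bolt is short of the keeper. I hand in.

```bash
python3 -c "
from cell import *
print(finish_job())"
```

```text
the job is handed in; nothing more can be done
None
```

The key is in the lock and turned anticlockwise to its stop, the bolt is drawn clear of the keeper, and the job was handed in at about 18 s. `finish_job()` gave no verdict, so this rests on my own checks.

I took the small red key from the stand and lined it up with the keyhole using the wrist camera. I could see the slot's angle down the hole, so the bit dropped straight in and no back-and-forth turning was needed. I then turned the key in 10° steps and smaller, let go and lifted the gripper clear.

**Last checks:**
- **Key height:** the handle top is at about 114.5 mm, against 115 mm when home.
- **Key angle:** the handle is about 1.19 rad from the box's x axis, which matches the 1.1 rad stop plus the play.
- **Bolt:** it looks clear of the keeper in the wrist picture. I judged this by eye and did not measure its travel.
- **Force:** wrist force readings stayed below about 4 N while the key was in the lock.
- **Bystanders:** I did not re-measure the sanding block, caliper, hammer or bench block. The arm kept well away from them.

**What failed or disagreed:**
- **Camera calibration:** the cameras differed by up to 6 mm on where things were. I aligned the key and ring within a single wrist image instead.
- **Key offset in the grip:** the wrist camera showed about 4 mm, but the motion while turning suggested about 5.4 mm. I corrected the turning path partway.
- **Final ring check:** the last script that measures the ring stopped with an error and its fit was poor because the key hid part of the ring. Centring at the end is therefore confirmed only by eye and by the key sitting at full depth.

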